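Ease the spring clip off the agitator spindle

ROBOT

A 6-joint arm with a two-finger parallel gripper is mounted at the origin on the work surface. World frame = base frame: x ahead of the robot, y to its left, z up, the work surface at z = 0. Lengths are in m, angles in degrees, forces in N, time in s.
With the tool pointing down it reaches from about 0.35 to 0.875 m from the base axis. Payload 4.2 kg.
Tool frame: the origin (TCP) lies midway between the tips of the shut fingers; the grasp point (between the pads) lies 19 mm behind it; z points along the fingers, y is the line along which they close (so a half turn about z gives the same grasp; the last joint's range is limited). The gripper opens to 87 mm and grips with 3 to 60 N. Pads are 19 mm wide; open, the fingers measure 117 mm over their backs; the gripper's body (75 mm by 190 mm) begins 51 mm behind the grasp point.
Start: joints at [-61.73, 22.042, 0.453, 0, -68.411, -14.817], TCP at [0.145, -0.608, 0.223] pointing down, gripper open.
Joint ranges: [-179.83, 179.83], [-69.29, 118.12], [-61.27, 80.66], [-181.25, 117.63], [-171.15, -9.14], [-177.46, 177.46]. Speed limits (degrees/s): [159.86, 159.86, 180, 180, 180, 180].

INTERFACE

Orientations are given as a 3x3 rotation matrix whose columns are the frame's x, y, z axes.
In Python, from station import sensors, eyes, workorder gives the robot as it stands.
- The arm moves only by the shell command python3 -m handwheel 'ROWS'. ROWS is a JSON list that holds a single list of rows (three levels of brackets), with 1 to 8 rows, each of 7 numbers: the opening from 0.0 (shut) to 1.0 (fully open), then dx, dy, dz in normalised numbers (1 is 0.75 m), then a rotation vector rx, ry, rz in fractions of the full range, 1 being 60 degrees; each row is the pose to reach, as a shift and turn from the pose commanded when the command began, along the tool's axes at that moment; what a row does not reach only later rows make up. A row lasts 1/10 s, in which the tool goes at most 0.05 m and 8.59 degrees, less where a joint would pass 70% of its speed; a pose out of reach is approached as far as the arm can. The fingers move at their own pace and stop on an object; the grip force is fixed at half the most. Time passes only in rows, so rows that do not move let the fingers close. It prints the time, the measured TCP pose, the force, the opening and the grip force at its end. A shift or turn number past 1, either way, is cut back to 1. Input that does not fit is refused with a message, and nothing moves.
- sensors.sense(): the state, without advancing time (a new reading comes with each control period).
- eyes.capture(name): name is "scene" or "top" or "wrist"; returns a dict with "pixels" (480x640x3 uint8, red, green, blue), "z_map" (480x640 float32, m along the optical axis (not along the pixel's ray), 0 where there is no reading), "K" (3x3 intrinsics, pixels), "world_from_camera" (4x4, takes a point from camera to world coordinates). Camera axes: x right, y up, looking along -z (the intrinsics and any distortion apply to the point x, -y, -z); pixel columns grow to the right and rows downward; lengths in m; the calibration is good to about 2 mm. A picture is of the moment at which its call begins.
- workorder.finish_job(): hands the job in; it is judged then, once.
The state is a dict: "time_s": time; "joints": joint angles; "joint_velocities": joint speeds; "effort": joint torques, N m; "tcp_pos": TCP position; "ee_rot": TCP orientation; "wrist_force": force on the tool from outside, world axes, zero at the start; "moment": the same for the moment, N m; "gripper_width": opening from 0.0 (shut) to 1.0 (fully open); "gripper_force": force on a finger pad.
Only numpy, scipy, OpenCV 4.12 (cv2) and the standard library are available. Lean on these libraries where they do the work, as an engineer would, in place of code of your own. Each camera call takes 0.05 s, during which the arm holds its last target. There are 200 camera calls.

TASK

Free the spring clip from the spindle of the sloping agitator drive: slide the forked wedge up the wheel face under the clip, with one prong on each side of the spindle, until the clip springs free over the spindle's shoulder, and do not take hold of the clip with the fingers before that. Then lay the wedge flat back on the black rubber mat, lift the freed clip off the spindle by its red tab and leave it in the blue dish. Leave everything else on the table as it stands.

Things in the scene. Friction and masses are not known exactly. Their poses are not given: they have to be found in the camera images.
- spindle: Steel spindle on the agitator drive's 150 mm greased aluminium wheel (fixed, slippery), on a blue housing 18 cm wide. Origin: on the axis at the wheel face (plane z = 0, radius 75 mm). z: along the spindle, out of the face, 30 deg from vertical, leaning to the robot's side; x: up the slope; y: level. The housing's base plate reaches 65 mm horizontally from the origin on the downhill side.
- shoulder (a point): Centre of the spindle's shoulder top, spindle z = 14.5 mm. Spindle from the face: collar radius 8 mm up to z 6 mm; neck radius 4.5 mm up to 9.5 mm, where the clip sits; cone widening to radius 6.3 mm at 13.5 mm; flat-topped shoulder at 14.5 mm; brass end, radius 4 mm, up to 31 mm.
- clip: Spring clip, 32 g: two sprung greased brass arms joined uphill by a bridge with a red upright tab. Origin: underside, centre of its opening; axes parallel to the spindle's at the start, x towards the tab. Flat jaws (y to +-8.6 mm), then wings out to y +-18 mm, underside at z 0 at x 8 mm rising to 7.6 mm at the open end x -18 mm. Seated, z 0 is 6 mm above the wheel face (2 mm downhill of centre).
- clip_tab (a point): Grip point on the clip's red tab (clip x 21, y 0, z 24 mm). Tab 10 mm wide in y, x 12 to 30 mm, z up to 28 mm: grip it across y. Lifted 8.5 mm along the spindle (4 to 8 N) the arms spread over the cone and snap shut above the shoulder; the clip then rests loose on the shoulder, a few mm off centre, tilted under 0.2 rad, and stays there when the wedge is drawn out.
- wedge: Forked wedge, 140 mm long, 42 mm wide, about 150 g, lying flat on the mat: orange handle with black ribs, steel prongs. Origin: on the flat underside below the handle's middle; x towards the tips, y across, z up. Handle x +-30 mm, y +-11 mm, top z 30 mm: grip across y at its middle, 23 mm above the underside. Pushed in, its underside slides on the wheel face or up to 2 mm above it.
- wedge_tip (a point): Midway between the prong tips, on the underside (wedge x 110 mm). Prongs x 30 to 110 mm, each 11 mm wide at |y| 10 to 21 mm; the slot ends at a cross bar at x 30 mm (19 mm high). Prong tops are level at z 19 mm from x 30 to 52 mm, then slope down to 2 mm at the tips. The clip snaps free with the tips 45 to 54 mm past the spindle axis; pushed beyond 62 mm the handle shoves the clip.
- wedge_mid (a point): the point on the wedge's underside halfway along it (wedge x = 40 mm, y = 0, z = 0)
- mat: The black rubber mat, fixed, 200 x 160 x 3 mm (x, y, z). Origin: centre of its underside, on the table.
- dish: The blue plastic dish, fixed, 150 x 150 x 22 mm outside, walls and floor 4 mm. Origin: centre of its underside, on the table.
- paint_can: bystander: closed white paint can with a green band, 86 mm wide, 100 mm high; origin under its centre
- jar: bystander: amber jar with yellow cap, 64 mm wide, 85 mm high; origin under its centre
- lid_a: bystander: can lid, 94 mm wide, 6 mm high, lying near the robot; origin under its centre
- lid_b: bystander: second can lid, 94 mm wide, 6 mm high; origin under its centre
- hammer: bystander: hammer lying on the table, about 0.3 m long
- brush: bystander: paint brush lying on the table, about 0.2 m long
- tape: bystander: roll of yellow tape, 90 mm wide, 22 mm high; origin under its centre

How it is judged (in metres and radians):
On the way, in this order (a step that is already met when the one before it is completed fails the run):
1. the wedge's prong tips are between the clip and the wheel, one each side of the spindle, with the clip still in its neck (x of wedge_tip in the frame of spindle above 0 m and y of wedge_tip in the frame of spindle between -0.01 and 0.01 m and z of wedge_tip in the frame of spindle below 0.007 m and angle between the z axis of wedge and the z axis of spindle, either way round below 0.2 rad and z of clip in the frame of spindle below 0.009 m).
2. the clip is lifted over the shoulder by the wedge below it, still around the spindle (z of clip in the frame of spindle above 0.0138 m and x of clip in the frame of spindle between -0.01 and 0.01 m and y of clip in the frame of spindle between -0.006 and 0.006 m and x of wedge_tip in the frame of spindle above 0.015 m and contact force between wedge and clip above 0.02 N), for 0.1 s.
3. the wedge is back on the mat, with the clip waiting on the spindle (x of wedge_mid in the frame of mat between -0.07 and 0.07 m and y of wedge_mid in the frame of mat between -0.06 and 0.06 m and height (world z) of wedge_mid below 0.008 m and angle between wedge's own z axis and vertical below 0.1 rad and contact force between the fingers and wedge below 0.1 N and distance between clip and spindle below 0.025 m), for 0.2 s.
At the end, for the whole second after the job is handed in: The clip lies at rest in the dish (its origin within 70 mm of the dish's centre along each side and below 30 mm); the wedge lies flat (within 0.1 rad) and at rest on the mat, its middle within 70 mm of the mat's centre lengthwise and 60 mm crosswise (x of clip in the frame of dish between -0.07 and 0.07 m and y of clip in the frame of dish between -0.07 and 0.07 m and z of clip in the frame of dish below 0.03 m and linear speed of each of clip, wedge below 0.02 m/s and x of wedge_mid in the frame of mat between -0.07 and 0.07 m and y of wedge_mid in the frame of mat between -0.06 and 0.06 m and height (world z) of wedge_mid below 0.008 m and angle between wedge's own z axis and vertical below 0.1 rad); the robot touches nothing.
It fails at once if the fingers take hold of the clip while it is still in its neck (contact force between the fingers and clip above 1 N and z of clip in the frame of spindle below 0.012 m and distance between clip and spindle below 0.02 m).
It fails at once if another thing on the table is shoved more than 30 mm (distance of any of paint_can, jar, lid_a, lid_b, hammer, brush, tape from where it was at the start of the episode above 0.03 m).
It also fails if it takes over 70 s, if anything falls off the work surface, if the arm or the gripper's body presses on something with over 40 N, if the wrist force passes 120 N, or if a joint passes its speed limit or range.

## Working session

There is one attempt and no reset: what is moved stays moved. The work goes in short steps, Python scripts to look and compute and a shell command to move; the robot and the scene stay as the last step left them, time stands still between calls to the robot, and variables do not carry over. Pictures are saved under pics/ and viewed, at most 10 in all, crops included, and the job is handed in when it is done.

```bash
mkdir -p pics; ls; cat > h.py <<'E'
import numpy as np, cv2
from station import sensors, eyes, workorder
def cap(n,save=None):
    c=eyes.capture(n)
    if save: cv2.imwrite('pics/'+save+'.png',c['pixels'][:,:,::-1]); np.savez('pics/'+save+'.npz',**c)
    return c
def world(c):
    K=c['K'];z=c['z_map'];v,u=np.mgrid[0:480,0:640]
    P=np.stack([(u-K[0,2])/K[0,0]*z,-(v-K[1,2])/K[1,1]*z,-z],-1)
    T=c['world_from_camera'];return P@T[:3,:3].T+T[:3,3]
def load(n): return dict(np.load('pics/'+n+'.npz'))
def ray(c,u,v,h):
    K=c['K'];T=c['world_from_camera']
    d=T[:3,:3]@np.array([(u-K[0,2])/K[0,0],-(v-K[1,2])/K[1,1],-1]);o=T[:3,3]
    return o+d*(h-o[2])/d[2]
E
python3 - <<'E'
from h import *
for n in('scene','top'):
    c=cap(n,n+'0');print(n,c['K'].round(1).tolist(),c['world_from_camera'].round(3).tolist(),(c['z_map']==0).mean())
s=sensors.sense();print({k:np.round(v,3).tolist() for k,v in s.items()})
E
```

```text
pics
scene [[560.3, 0.0, 312.3], [0.0, 560.3, 237.7], [0.0, 0.0, 1.0]] [[0.505, -0.531, 0.68, 1.613], [0.863, 0.314, -0.396, -0.617], [-0.004, 0.787, 0.617, 1.065], [0.0, 0.0, 0.0, 1.0]] 0.011695963541666667
top [[522.0, 0.0, 321.6], [0.0, 522.0, 240.7], [0.0, 0.0, 1.0]] [[0.011, 0.985, -0.172, 0.315], [-1.0, 0.009, -0.012, 0.011], [-0.01, 0.172, 0.985, 1.438], [0.0, 0.0, 0.0, 1.0]] 0.0038444010416666665
{'time_s': 0.1, 'joints': [-61.731, 22.087, 0.387, -0.023, -68.411, -14.814], 'joint_velocities': [0.163, -0.127, 0.147, 0.167, 0.127, -0.024], 'effort': [-0.0, -39.169, 18.794, 4.232, 0.013, -0.0], 'tcp_pos': [0.145, -0.607, 0.222], 'ee_rot': [[-0.973, -0.233, -0.001], [-0.233, 0.973, 0.002], [0.0, 0.002, -1.0]], 'wrist_force': [0.149, 0.071, 0.872], 'moment': [-0.013, 0.012, -0.078], 'gripper_force': 0.0, 'gripper_width': 1.004}
```

View pics/top0.png

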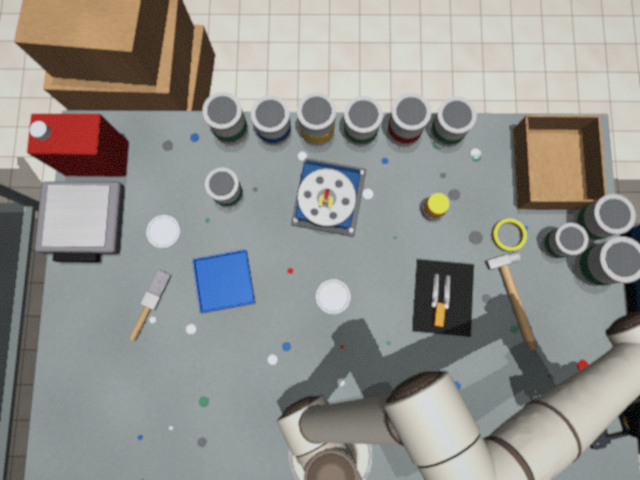

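View pics/scene0.png

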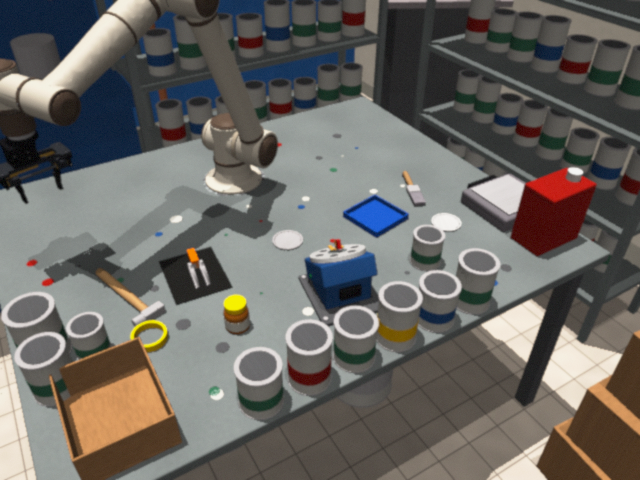

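The top view shows the wheel at about (326,197), the wedge on the mat with its handle at (439,315) and tips at (441,277), and the dish at (224,281). The scene view shows the drive at (340,270), with the clip's red tab on top.

```bash
cat > m.py <<'E'
from h import *
np.set_printoptions(precision=4,suppress=True)
for n in('top0','scene0'):
    c=load(n);W=world(c);hsv=cv2.cvtColor(c['pixels'],cv2.COLOR_RGB2HSV);H,S,V=[hsv[...,i].astype(int) for i in range(3)]
    X,Y,Z=W[...,0],W[...,1],W[...,2]; ok=c['z_map']>0
    print(n)
    org=ok&(H>7)&(H<20)&(S>170)&(V>150)&(abs(X-.45)<.15)&(Y<-.1)&(Y>-.45)
    p=W[org];print('orange',len(p),np.median(p,0),p.min(0),p.max(0))
    st=ok&(S<60)&(V>110)&(X>.35)&(X<.6)&(Y<-.15)&(Y>-.4)&(abs(Z-.012)<.02)
    nlab,lab,stt,cen=cv2.connectedComponentsWithStats(st.astype(np.uint8))
    for i in range(1,nlab):
        if 15<stt[i,4]<400:
            q=W[lab==i];print('steel',stt[i],cen[i],q.mean(0),q.min(0),q.max(0))
    blk=ok&(V<60)&(X>.3)&(X<.7)&(Y<-.15)&(Y>-.5)&(Z<.02)
    n2,l2,s2,_=cv2.connectedComponentsWithStats(blk.astype(np.uint8));i=1+np.argmax(s2[1:,4])
    pts=np.argwhere(l2==i)[:,::-1].astype(np.float32);r=cv2.minAreaRect(pts)
    print('mat corners',[ray(c,*b,0.003)[:2] for b in cv2.boxPoints(r)],'c',ray(c,*r[0],.003),'z',np.median(W[l2==i],0)[2])
    dish=ok&(H>100)&(H<125)&(S>170)&(V>100)&(X>.3)&(X<.65)&(Y>.1)&(Y<.5)&(Z<.05)
    p=W[dish];rr=cv2.minAreaRect(p[:,:2].astype(np.float32));print('dish',len(p),rr,np.median(p,0))
    # wheel
    m=ok&(S<50)&(V>130)&(X>.55)&(X<.85)&(Y>-.12)&(Y<.12)&(Z>.06)
    q=W[m]
    best=None;rng=np.random.default_rng(0)
    for _ in range(300):
        a=q[rng.choice(len(q),3,False)];nn=np.cross(a[1]-a[0],a[2]-a[0]);l=np.linalg.norm(nn)
        if l<1e-5: continue
        nn/=l;k=abs((q-a[0])@nn)<.003
        if best is None or k.sum()>best.sum():best=k
    q=q[best];cc=q.mean(0);nn=np.linalg.svd(q-cc)[2][2];nn*=np.sign(nn[2])
    e1=np.cross(nn,[0,0,1]);e1/=np.linalg.norm(e1);e2=np.cross(nn,e1)
    uv=np.c_[(q-cc)@e1,(q-cc)@e2].astype(np.float32);el=cv2.minEnclosingCircle(uv)
    print('wheel',len(q),'n',nn,'tilt',np.degrees(np.arccos(nn[2])),'yaw',np.degrees(np.arctan2(nn[1],nn[0])),'c',cc+el[0][0]*e1+el[0][1]*e2,'r',el[1])
    red=ok&((H<6)|(H>174))&(S>150)&(V>100)&(X>.55)&(X<.85)&(abs(Y)<.1)&(Z>.06)
    p=W[red];print('tab',len(p),p.mean(0),p.min(0),p.max(0))
E
python3 m.py
```

```text
top0
orange 25 [ 0.3514 -0.2799  0.0323] [ 0.3334 -0.3004 -0.0011] [ 0.3938 -0.2751  0.0367]
steel [432 274   7  33 170] [435.3    290.6353] [ 0.4281 -0.2825  0.0147] [ 0.3859 -0.2938 -0.002 ] [ 0.4747 -0.2701  0.0306]
steel [444 276   6  33 160] [446.7875 292.2125] [ 0.4242 -0.3136  0.0141] [ 0.3817 -0.3241 -0.0031] [ 0.4694 -0.3034  0.0283]
mat corners [array([ 0.3148, -0.2199]), array([ 0.5133, -0.2364]), array([ 0.5045, -0.3965]), array([ 0.3067, -0.3763])] c [ 0.4087 -0.3073  0.003 ] z 0.0031497558744847387
dish 2217 ((0.44963064789772034, 0.29551565647125244), (0.14549168944358826, 0.14744096994400024), 10.788689613342285) [0.4578 0.309  0.0039]
wheel 1594 n [-0.4911  0.0926  0.8662] tilt 29.985623834377172 yaw 169.32433575785555 c [0.6581 0.0165 0.1252] r 0.07539156079292297
tab 21 [0.6588 0.016  0.1637] [0.6501 0.0116 0.1579] [0.6665 0.0191 0.1692]
scene0
orange 113 [ 0.3675 -0.2931  0.0314] [ 0.3342 -0.3045  0.019 ] [ 0.3975 -0.2787  0.0412]
steel [199 259  11  26 120] [203.5    271.2083] [ 0.4295 -0.2852  0.013 ] [ 0.3574 -0.2967 -0.0017] [ 0.4747 -0.2682  0.0254]
steel [187 262  12  26 126] [192.6825 273.9206] [ 0.4247 -0.3157  0.0129] [ 0.3557 -0.327  -0.0007] [ 0.4715 -0.3002  0.0253]
mat corners [array([ 0.3083, -0.3788]), array([ 0.3142, -0.1988]), array([ 0.518 , -0.2419]), array([ 0.5053, -0.4045])] c [ 0.4161 -0.3085  0.003 ] z 0.0022802285909597764
dish 1111 ((0.45119333267211914, 0.29350197315216064), (0.15565630793571472, 0.1566026210784912), 10.628676414489746) [0.4457 0.2979 0.0032]
wheel 500 n [-0.479   0.0827  0.8739] tilt 29.08301250740913 yaw 170.20916889079191 c [0.6589 0.012  0.1251] r 0.07754579186439514
tab 33 [0.6678 0.0098 0.156 ] [0.6516 0.0043 0.1415] [0.6799 0.0149 0.1698]
```

The rows are not in the units I measure in: shifts go in shares of 0.75 m and turns go in shares of 60 degrees. I convert before sending: -0.292 m / 0.75 = -0.3893, 0.254 m / 0.75 = 0.3387, 20 degrees / 60 = 0.3333.

```bash
r='x'; python3 -m handwheel '[[[1, -0.0667, 0.0587, -0.0067, 0, 0, 0.0667], [1, -0.1333, 0.1173, -0.0133, 0, 0, 0.1333], [1, -0.1867, 0.16, -0.02, 0, 0, 0.2], [1, -0.24, 0.2067, -0.0267, 0, 0, 0.2667], [1, -0.2933, 0.2533, -0.0333, 0, 0, 0.3333], [1, -0.3467, 0.3, -0.04, 0, 0, 0.3333], [1, -0.3893, 0.3387, -0.04, 0, 0, 0.3333], [1, -0.3893, 0.3387, -0.04, 0, 0, 0.3333]]]'
python3 - <<'E'
from h import *
c=cap('wrist','w1');T=c['world_from_camera'];s=sensors.sense()
R=np.array(s['ee_rot']);print(s['tcp_pos'],R.round(3).tolist());print('cam in tool',(R.T@(T[:3,3]-s['tcp_pos'])).round(4),(R.T@T[:3,:3]).round(3).tolist(),c['K'].round(1).tolist())
E
```

```text
time_s: 0.9
tcp_pos: [0.3712, -0.2906, 0.2527]
ee_rot: [[-0.994, 0.113, 0.0], [0.113, 0.994, 0.0], [-0.0, 0.0, -1.0]]
wrist_force: [0.9, -0.9, -0.1]
gripper_width: 0.996
gripper_force: 0.0
[ 0.37358207 -0.28820142  0.25295384] [[-0.994, 0.109, 0.002], [0.109, 0.994, 0.001], [-0.002, 0.001, -1.0]]
cam in tool [ 0.0859 -0.0012 -0.162 ] [[-0.004, 0.954, 0.299], [1.0, 0.004, 0.002], [0.001, 0.299, -0.954]] [[364.5, 0.0, 312.9], [0.0, 364.5, 246.0], [0.0, 0.0, 1.0]]
```

View pics/w1.png

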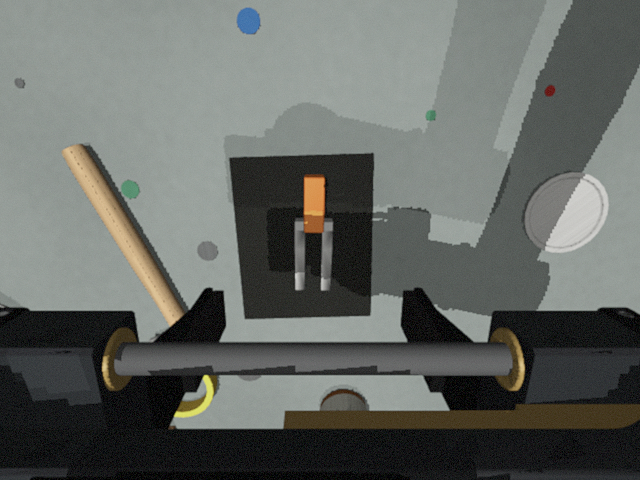

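The wrist view shows the handle at (315,203), prong tips at about (299,290) and (326,290), and the mat corners.

In the tool's units: 0.09 m / 0.75 = 0.12, 0.06 m / 0.75 = 0.08.

```bash
cat > wd.py <<'E'
from h import *
import sys
np.set_printoptions(precision=4,suppress=True)
def wedge(n):
    c=load(n);W=world(c);hsv=cv2.cvtColor(c['pixels'],cv2.COLOR_RGB2HSV);H,S,V=[hsv[...,i].astype(int) for i in range(3)]
    X,Y,Z=[W[...,i] for i in range(3)]
    org=((H>5)&(H<20)&(S>150)&(V>120)&(abs(X-.38)<.06)&(abs(Y+.295)<.04)&(Z>.024))
    p=W[org];r=cv2.minAreaRect(p[:,:2].astype(np.float32));print(n,'handle',len(p),r,'ztop',np.median(p[:,2]))
    o=np.argwhere(org)[:,::-1].astype(np.float32);rp=cv2.minAreaRect(o);print(' pix centre',rp,'ray@.033',ray(c,*rp[0],.033),[ray(c,*b,.033)[:2].round(4).tolist() for b in cv2.boxPoints(rp)])
    st=(S<70)&(V>70)&(X>.37)&(X<.5)&(abs(Y+.297)<.035)&(Z>.0045)&(Z<.03)
    nl,l,s,_=cv2.connectedComponentsWithStats(st.astype(np.uint8))
    for i in range(1,nl):
        if s[i,4]>60:
            q=W[l==i];k=cv2.fitLine(q[:,:2].astype(np.float32),cv2.DIST_HUBER,0,.01,.01).ravel()
            print(' steel',s[i],'mean',q.mean(0),'xmax',q[q[:,0].argmax()],'dir',np.degrees(np.arctan(k[1]/k[0])))
for n in sys.argv[1:]: wedge(n)
E
python3 wd.py w1
python3 -m handwheel '[[[1, 0.04, 0, 0.04, 0, 0, 0], [1, 0.08, 0, 0.08, 0, 0, 0], [1, 0.08, 0, 0.12, 0, 0, 0], [1, 0.08, 0, 0.12, 0, 0, 0]]]'
python3 -c "
from h import *
cap('wrist','w2')"; python3 wd.py w2
```

```text
w1 handle 1081 ((0.3620983064174652, -0.28741058707237244), (0.021182214841246605, 0.0585428923368454), 83.05480194091797) ztop 0.03273249122872468
 pix centre ((314.0, 204.0), (54.0, 20.0), 90.0) ray@.033 [ 0.3613 -0.2873  0.033 ] [[0.3319, -0.2944], [0.3343, -0.2738], [0.3919, -0.2798], [0.3895, -0.3014]]
 steel [294 219  11  71 636] mean [ 0.4217 -0.3114  0.0165] xmax [ 0.4697 -0.3155  0.0045] dir -7.3793554
 steel [321 219  11  71 643] mean [ 0.4255 -0.2805  0.0169] xmax [ 0.4729 -0.2838  0.0054] dir -7.6649046
time_s: 1.35
tcp_pos: [0.3073, -0.2845, 0.1594]
ee_rot: [[-0.993, 0.115, -0.008], [0.115, 0.993, 0.004], [0.008, 0.003, -1.0]]
wrist_force: [-0.7, 0.5, 0.3]
gripper_width: 0.998
gripper_force: 0.0
w2 handle 1440 ((0.3623545169830322, -0.2877889573574066), (0.020906105637550354, 0.05844396352767944), 82.88925170898438) ztop 0.03275354799397501
 pix centre ((315.0, 299.0), (60.0, 24.0), 90.0) ray@.033 [ 0.3613 -0.2877  0.033 ] [[0.3325, -0.2946], [0.3349, -0.2744], [0.3917, -0.2804], [0.3892, -0.3016]]
 steel [292 306  12  36 368] mean [ 0.3916 -0.3079  0.0201] xmax [ 0.408  -0.3052  0.0217] dir -4.9399424
 steel [324 307  14  35 333] mean [ 0.3975 -0.2767  0.0205] xmax [ 0.4168 -0.2851  0.0114] dir -12.872769
 steel [293 375  11  11 117] mean [ 0.4608 -0.3163  0.0075] xmax [ 0.4692 -0.3133  0.0053] dir -10.714084
 steel [323 375  12  11 122] mean [ 0.4646 -0.2859  0.0073] xmax [ 0.4732 -0.2837  0.0047] dir -8.373278
```

```bash
python3 -m handwheel '[[[1, 0, 0, 0, 0, 0, 0], [1, 0, 0, 0, 0, 0, 0]]]'; python3 - <<'E'
from h import *
s=sensors.sense();R=np.array(s['ee_rot']);print(s['tcp_pos'],(R.T@(np.array([.362,-.2877,.007])-s['tcp_pos'])).round(4),np.degrees(np.arctan2(-R[1,0],-R[0,0])))
E
```

```text
time_s: 1.6
tcp_pos: [0.3122, -0.2867, 0.164]
ee_rot: [[-0.994, 0.114, 0.003], [0.114, 0.994, -0.002], [-0.003, -0.001, -1.0]]
wrist_force: [-1.0, -0.6, -0.0]
gripper_width: 0.999
gripper_force: 0.0
[ 0.31223404 -0.28671612  0.16404978] [-0.0491  0.0049  0.1572] -6.528223319121908
```

In the tool's units: 0.155 m / 0.75 = 0.2067, -0.05 m / 0.75 = -0.0667.

```bash
python3 -m handwheel '[[[1, -0.04, 0.004, 0.04, 0, 0, 0], [1, -0.0667, 0.0053, 0.0933, 0, 0, 0], [1, -0.0667, 0.0053, 0.1467, 0, 0, 0], [1, -0.0667, 0.0053, 0.1867, 0, 0, 0], [1, -0.0667, 0.0053, 0.2067, 0, 0, 0], [1, -0.0667, 0.0053, 0.2067, 0, 0, 0]]]'; python3 -c "
from h import *
for i in range(5): c=eyes.capture('wrist');s=sensors.sense();print(s['tcp_pos'],s['wrist_force'])
cap('wrist','w3')"
```

```text
time_s: 2.2
tcp_pos: [0.3606, -0.2876, 0.0062]
ee_rot: [[-0.993, 0.114, -0.003], [0.114, 0.993, 0.001], [0.003, 0.001, -1.0]]
wrist_force: [0.1, -1.1, -0.5]
gripper_width: 0.997
gripper_force: 0.0
[ 0.36156939 -0.28801346  0.00751611] [-0.9180556   0.81442438 -0.27935498]
[ 0.36217163 -0.28824924  0.0083598 ] [ 0.83961432  0.23424351 -0.63913512]
[ 0.36238415 -0.28834179  0.00881676] [-0.09995021 -0.0410427   0.16851762]
[ 0.36233227 -0.28831625  0.00901281] [0.24965121 0.06362507 0.75096921]
[ 0.36214489 -0.28824625  0.00901462] [-0.29651344 -0.18820454 -0.58646861]
```

View pics/w3.png

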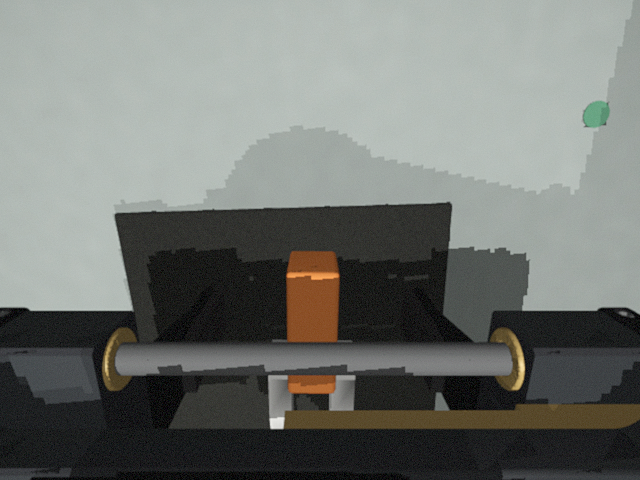

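The handle sits centred between the open fingers, around (313,320), so I can close.

In the tool's units: 0.002 m / 0.75 = 0.0027.

```bash
python3 -m handwheel '[[[0, 0, 0, 0.0027, 0, 0, 0], [0, 0, 0, 0.0027, 0, 0, 0], [0, 0, 0, 0.0027, 0, 0, 0], [0, 0, 0, 0.0027, 0, 0, 0], [0, 0, 0, 0.0027, 0, 0, 0], [0, 0, 0, 0.0027, 0, 0, 0], [0, 0, 0, 0.0027, 0, 0, 0]]]'; python3 -m handwheel '[[[0, 0, 0, -0.04, 0, 0, 0], [0, 0, 0, -0.08, 0, 0, 0], [0, 0, 0, -0.1333, 0, 0, 0], [0, 0, 0, -0.1867, 0, 0, 0], [0, 0, 0, -0.2267, 0, 0, 0], [0, 0, 0, -0.2667, 0, 0, 0], [0, 0, 0, -0.2667, 0, 0, 0], [0, 0, 0, -0.2667, 0, 0, 0]]]'
```

```text
time_s: 3.2
tcp_pos: [0.3608, -0.2877, 0.0055]
ee_rot: [[-0.993, 0.114, -0.0], [0.114, 0.993, 0.0], [0.0, 0.0, -1.0]]
wrist_force: [0.0, 1.0, -0.6]
gripper_width: 0.448
gripper_force: 0.0
time_s: 4.0
tcp_pos: [0.3608, -0.2876, 0.2059]
ee_rot: [[-0.993, 0.114, 0.001], [0.114, 0.993, 0.0], [-0.001, 0.0, -1.0]]
wrist_force: [-0.1, -0.8, 0.1]
gripper_width: 0.005
gripper_force: 0.0
```

The fingers close more slowly than I allowed for, and I lifted before they had gripped. Next I'll check that the wedge hasn't moved, reopen and redo the grasp.

In the tool's units: 0.03 m / 0.75 = 0.04.

```bash
python3 -m handwheel '[[[1, 0.04, 0, 0, 0, 0, 0], [1, 0.04, 0, 0, 0, 0, 0], [1, 0.04, 0, 0, 0, 0, 0], [1, 0.04, 0, 0, 0, 0, 0], [1, 0.04, 0, 0, 0, 0, 0], [1, 0.04, 0, 0, 0, 0, 0], [1, 0.04, 0, 0, 0, 0, 0], [1, 0.04, 0, 0, 0, 0, 0]]]'; python3 -m handwheel '[[[1, 0, 0, 0, 0, 0, 0], [1, 0, 0, 0, 0, 0, 0], [1, 0, 0, 0, 0, 0, 0], [1, 0, 0, 0, 0, 0, 0]]]'; python3 -c "
from h import *
cap('wrist','w4')
s=sensors.sense();print(s['tcp_pos'],s['gripper_width'])"; python3 wd.py w4
```

```text
time_s: 4.8
tcp_pos: [0.3312, -0.2843, 0.2055]
ee_rot: [[-0.993, 0.114, -0.0], [0.114, 0.993, 0.0], [0.0, 0.0, -1.0]]
wrist_force: [-0.3, -0.4, -0.2]
gripper_width: 0.646
gripper_force: 0.0
time_s: 5.2
tcp_pos: [0.331, -0.2843, 0.2056]
ee_rot: [[-0.993, 0.114, 0.0], [0.114, 0.993, -0.0], [-0.0, 0.0, -1.0]]
wrist_force: [-0.0, -0.0, -0.1]
gripper_width: 0.97
gripper_force: 0.0
[ 0.3310176  -0.28432323  0.2055542 ] 0.9816902180789663
w4 handle 1212 ((0.3624376654624939, -0.2876570224761963), (0.020971650257706642, 0.058188680559396744), 83.89151000976562) ztop 0.03271486299390572
 pix centre ((312.0, 255.0), (56.0, 22.0), 90.0) ray@.033 [ 0.3615 -0.2878  0.033 ] [[0.3324, -0.2949], [0.3348, -0.2742], [0.392, -0.2803], [0.3895, -0.3021]]
 steel [291 266  12  75 728] mean [ 0.4195 -0.3111  0.0166] xmax [ 0.4698 -0.3211  0.0053] dir -7.141504
 steel [320 266  13  74 714] mean [ 0.4244 -0.2806  0.017 ] xmax [ 0.4733 -0.2826  0.0048] dir -7.767151
```

In the tool's units: 0.199 m / 0.75 = 0.2653, -0.0315 m / 0.75 = -0.042.

```bash
python3 -m handwheel '[[[1, -0.0267, 0, 0.0533, 0, 0, 0], [1, -0.042, 0, 0.1067, 0, 0, 0], [1, -0.042, 0, 0.16, 0, 0, 0], [1, -0.042, 0, 0.2133, 0, 0, 0], [1, -0.042, 0, 0.2467, 0, 0, 0], [1, -0.042, 0, 0.2653, 0, 0, 0], [0, -0.042, 0, 0.2653, 0, 0, 0], [0, -0.042, 0, 0.2653, 0, 0, 0]]]'; python3 -m handwheel '[[[0, 0, 0, 0, 0, 0, 0], [0, 0, 0, 0, 0, 0, 0], [0, 0, 0, 0, 0, 0, 0], [0, 0, 0, 0, 0, 0, 0], [0, 0, 0, 0, 0, 0, 0], [0, 0, 0, 0, 0, 0, 0], [0, 0, 0, 0, 0, 0, 0], [0, 0, 0, 0, 0, 0, 0]]]';python3 -m handwheel '[[[0, 0, 0, 0, 0, 0, 0], [0, 0, 0, 0, 0, 0, 0]]]'
```

```text
time_s: 6.05
tcp_pos: [0.3625, -0.288, 0.0065]
ee_rot: [[-0.993, 0.114, -0.0], [0.114, 0.993, 0.0], [0.0, -0.0, -1.0]]
wrist_force: [0.9, -0.2, -0.4]
gripper_width: 0.894
gripper_force: 0.0
time_s: 6.85
tcp_pos: [0.3624, -0.2879, 0.0066]
ee_rot: [[-0.993, 0.114, 0.0], [0.114, 0.993, -0.0], [-0.0, -0.0, -1.0]]
wrist_force: [0.6, 0.3, 0.6]
gripper_width: 0.248
gripper_force: 29.9
time_s: 7.05
tcp_pos: [0.3623, -0.2879, 0.0066]
ee_rot: [[-0.993, 0.114, -0.0], [0.114, 0.993, -0.0], [0.0, -0.0, -1.0]]
wrist_force: [0.9, -0.1, 1.4]
gripper_width: 0.248
gripper_force: 29.9
```

In the tool's units: -0.24 m / 0.75 = -0.32, -0.22 m / 0.75 = -0.2933.

```bash
python3 -m handwheel '[[[0, 0, 0, -0.0267, 0, 0, 0], [0, 0, 0, -0.0667, 0, 0, 0], [0, 0, 0, -0.1333, 0, 0, 0], [0, 0, 0, -0.2, 0, 0, 0], [0, -0.0267, 0.0333, -0.24, 0, 0, 0], [0, -0.0667, 0.0667, -0.2667, 0, 0, 0], [0, -0.0933, 0.1067, -0.2933, 0, 0, 0], [0, -0.1333, 0.1467, -0.32, 0, 0, 0]]]'; python3 -m handwheel '[[[0, -0.0333, 0.0467, -0.0267, 0, 0, 0.0167], [0, -0.0667, 0.0933, -0.0533, 0, 0, 0.0333], [0, -0.1, 0.14, -0.08, 0, 0, 0.05], [0, -0.1333, 0.1867, -0.1067, 0, 0, 0.0667], [0, -0.1667, 0.2333, -0.16, 0, 0, 0.0667], [0, -0.2093, 0.2933, -0.2, 0, 0, 0.0667], [0, -0.2093, 0.2933, -0.2, 0, 0, 0.0667], [0, -0.2093, 0.2933, -0.2, 0, 0, 0.0667]]]'
python3 -c "
from h import *
cap('wrist','w5');cap('top','t5')
s=sensors.sense();print(s['tcp_pos'],s['gripper_width'])"
```

```text
time_s: 7.85
tcp_pos: [0.4737, -0.1888, 0.2472]
ee_rot: [[-0.993, 0.115, -0.001], [0.115, 0.993, 0.001], [0.001, 0.001, -1.0]]
wrist_force: [0.8, -1.3, -1.5]
gripper_width: 0.247
gripper_force: 29.9
time_s: 8.65
tcp_pos: [0.6571, 0.0131, 0.3959]
ee_rot: [[-0.984, 0.18, 0.0], [0.18, 0.984, 0.001], [-0.0, 0.001, -1.0]]
wrist_force: [-0.1, -1.3, -2.0]
gripper_width: 0.255
gripper_force: 29.9
[0.65499562 0.0109876  0.39499342] 0.2494896229085919
```

View pics/w5.png

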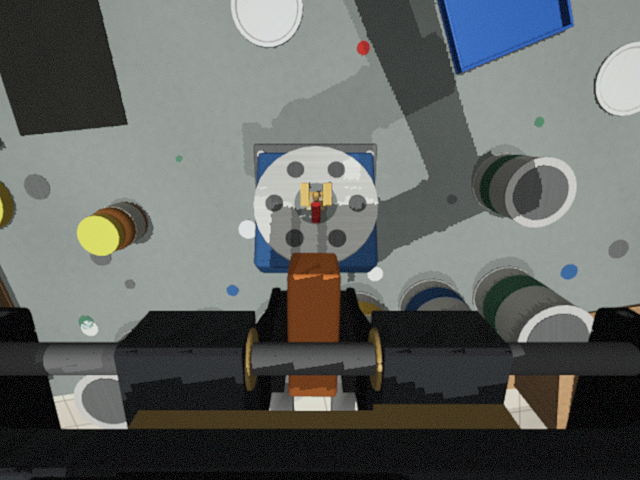

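The held handle is centred at column 315, the wheel at (316,204), with the clip arms at (306,195) and (327,195) and the red tab at (316,211). The housing edges are square to the image.

```bash
cat > sp.py <<'E'
from h import *
import sys
np.set_printoptions(precision=4,suppress=True)
def spin(n,nf=None):
    c=load(n);W=world(c);hsv=cv2.cvtColor(c['pixels'],cv2.COLOR_RGB2HSV);H,S,V=[hsv[...,i].astype(int) for i in range(3)]
    X,Y,Z=[W[...,i] for i in range(3)]; ok=c['z_map']>0
    near=ok&(np.hypot(X-.658,Y-.013)<.11)
    m=near&(S<70)&(Z>.07)&(Z<.18)
    q=W[m];best=None;rng=np.random.default_rng(0)
    for _ in range(400):
        a=q[rng.choice(len(q),3,False)];nn=np.cross(a[1]-a[0],a[2]-a[0]);l=np.linalg.norm(nn)
        if l<1e-4: continue
        k=abs((q-a[0])@nn/l)<.002
        if best is None or k.sum()>best.sum():best=k
    q=q[best];cc=q.mean(0);nn=np.linalg.svd(q-cc,full_matrices=False)[2][2];nn*=np.sign(nn[2])
    print(n,'n',nn,'tilt',np.degrees(np.arccos(nn[2])),'yaw x',np.degrees(np.arctan2(-nn[1],-nn[0])),'pts',len(q))
    # on-plane hull, circle fit on the hull (robust LSQ)
    e1=np.array([nn[1],-nn[0],0])*1.;e1/=np.linalg.norm(e1);e2=np.cross(nn,e1)
    uv=np.c_[(q-cc)@e1,(q-cc)@e2].astype(np.float32);h=cv2.convexHull(uv)[:,0]
    from scipy.optimize import least_squares
    r=least_squares(lambda p:np.hypot(h[:,0]-p[0],h[:,1]-p[1])-p[2],[0,0,.075],loss='soft_l1',f_scale=.001).x
    C=cc+r[0]*e1+r[1]*e2;print(' centre',C,'r',r[2])
    mec=cv2.minEnclosingCircle(uv);print(' mec',cc+mec[0][0]*e1+mec[0][1]*e2,mec[1])
    xs=np.array([-nn[0],-nn[1],0]);xs/=np.linalg.norm(xs);y=np.cross(nn,xs);y/=np.linalg.norm(y);x=np.cross(y,nn)
    R=np.c_[x,y,nn]
    for name,mm in(('red',near&((H<6)|(H>174))&(S>140)&(V>70)&(Z>.12)),('brass',near&(H>10)&(H<32)&(S>90)&(Z>.12))):
        p=(W[mm]-C)@R;print(' ',name,len(p),'med',np.median(p,0),'min',p.min(0),'max',p.max(0))
    return C,R
for n in sys.argv[1:]: spin(n)
E
python3 sp.py w5 top0 scene0 t5; python3 - <<'E'
from h import *
c=load('w5');W=world(c);T=c['world_from_camera']
s=sensors.sense();R=np.array(s['ee_rot'])
hsv=cv2.cvtColor(c['pixels'],cv2.COLOR_RGB2HSV);H,S,V=[hsv[...,i].astype(int) for i in range(3)]
P=(W-s['tcp_pos'])@R
m=(H>3)&(H<20)&(S>120)&(abs(P[...,0])<.05)&(abs(P[...,1])<.02)&(abs(P[...,2])<.05)
p=P[m];print('handle in tool',len(p),'min',np.percentile(p,1,axis=0).round(4),'max',np.percentile(p,99,axis=0).round(4))
for r in range(260,390,10):
    k=np.where(m[r])[0]
    if len(k): print(r,k.min(),k.max(),P[r,k.min():k.max()+1,1][[0,-1]].round(4),end=';')
E
```

```text
w5 n [-0.4917  0.0899  0.8661] tilt 29.986864539799583 yaw x -10.357248407096577 pts 9994
 centre [0.6552 0.0171 0.1249] r 0.07455189088580781
 mec [0.655  0.017  0.1248] 0.0750603899359703
  red 160 med [ 0.0228 -0.0002  0.0333] min [ 0.0111 -0.0036  0.0099] max [0.0281 0.0043 0.0357]
  brass 16490 med [ 0.1642 -0.0005  0.3284] min [-0.0185 -0.088  -0.0005] max [0.1822 0.0839 0.3473]
top0 n [-0.4864  0.0932  0.8688] tilt 29.684454469489904 yaw x -10.849372384344068 pts 1250
 centre [0.6581 0.0164 0.1255] r 0.07424463855293884
 mec [0.6582 0.0163 0.1255] 0.07508707046508789
  red 22 med [ 0.0203 -0.0007  0.0322] min [ 0.0092 -0.0041  0.0295] max [0.0275 0.0033 0.0368]
  brass 96 med [-0.0031 -0.0016  0.0117] min [-0.0198 -0.0164  0.0014] max [0.0131 0.0162 0.0352]
scene0 n [-0.4844  0.0876  0.8705] tilt 29.485931105959573 yaw x -10.252310712966642 pts 472
 centre [0.6597 0.0127 0.1256] r 0.07412190290619272
 mec [0.6587 0.0122 0.1251] 0.07744207233190536
  red 34 med [ 0.0232 -0.0019  0.0226] min [ 0.009  -0.0053  0.0105] max [0.0322 0.0032 0.0338]
  brass 39 med [-0.0023 -0.0081  0.011 ] min [-0.0247 -0.0166  0.0037] max [0.0239 0.0205 0.0239]
t5 n [-0.4956  0.0878  0.8641] tilt 30.22211722303276 yaw x -10.045877897798029 pts 1223
 centre [0.658  0.0162 0.1247] r 0.07416416154748366
 mec [0.6584 0.0166 0.1248] 0.07536457479000092
  red 24 med [ 0.0205 -0.0005  0.0331] min [ 0.0094 -0.004   0.0255] max [0.0286 0.0049 0.0397]
  brass 283 med [ 0.1253 -0.0035  0.2607] min [-0.0188 -0.0419  0.0001] max [0.2465 0.039  0.4697]
handle in tool 5640 min [-0.0301 -0.0077 -0.0287] max [ 0.0283  0.0144 -0.0022]
260 291 336 [-0.0065  0.0137];270 289 338 [-0.0066  0.0138];280 288 339 [-0.0067  0.0139];290 287 339 [-0.0074  0.014 ];300 287 340 [-0.0074  0.0157];310 278 340 [-0.0117  0.015 ];320 263 339 [-0.0167  0.0143];330 266 352 [-0.0144  0.0184];340 287 342 [-0.0078  0.014 ];380 289 336 [-0.0073  0.0136];
```

```bash
cat > rel.py <<'E'
from h import *
from sp import spin
import sys
n=sys.argv[1] if 0 else 'w6'
s0=sensors.sense();c=cap('wrist','w6');s=sensors.sense();print(s0['tcp_pos'],s['tcp_pos'])
R=np.array(s['ee_rot']);W=world(c);C,Rs=spin('w6')
hsv=cv2.cvtColor(c['pixels'],cv2.COLOR_RGB2HSV);H,S,V=[hsv[...,i].astype(int) for i in range(3)]
P=(W-s['tcp_pos'])@R
m=(H>3)&(H<20)&(S>120)&(abs(P[...,0])<.05)&(abs(P[...,1])<.02)&(abs(P[...,2])<.05)
rows=[]
for r in list(range(258,300,3)):
    k=np.where(m[r])[0]; g=P[r,k]; g=g[abs(g[:,2]-np.median(g[:,2]))<.002]; rows.append([g[:,0].mean(),(g[:,1].min()+g[:,1].max())/2,np.ptp(g[:,1]),np.median(g[:,2])])
rows=np.array(rows);print('handle mid y in tool (cam)',rows[:,1].mean(),'width',rows[:,2].mean(),'slope deg',np.degrees(np.polyfit(rows[:,0],rows[:,1],1)[0]),'z',rows[:3,3],rows[-3:,3])
print('handle rear x (cam)',P[m][:,0].max())
print('spindle in tool (cam)',(C-s['tcp_pos'])@R,'R rel',(R.T@Rs).round(4).tolist())
E
sed -i 's/^for n in sys.argv/if __name__=="__main__":\n  for n in sys.argv/' sp.py
python3 -m handwheel '[[[0, 0, 0, 0, 0, 0, 0], [0, 0, 0, 0, 0, 0, 0], [0, 0, 0, 0, 0, 0, 0]]]'; python3 rel.py
```

```text
time_s: 9.05
tcp_pos: [0.6547, 0.0098, 0.3966]
ee_rot: [[-0.983, 0.184, -0.0], [0.184, 0.983, -0.0], [0.0, -0.0, -1.0]]
wrist_force: [-0.2, -0.2, -0.1]
gripper_width: 0.25
gripper_force: 29.9
[0.6547 0.0098 0.3966] [0.6548 0.0099 0.3967]
w6 n [-0.4917  0.09    0.8661] tilt 29.991138970575797 yaw x -10.368034920645277 pts 9932
 centre [0.6552 0.0171 0.1249] r 0.07453066454656326
 mec [0.6549 0.0169 0.1248] 0.07516423612833023
  red 133 med [0.0206 0.0003 0.0337] min [ 0.0108 -0.0041  0.0126] max [0.0285 0.0048 0.0361]
  brass 16467 med [ 0.1631 -0.0041  0.3297] min [-0.0188 -0.0909 -0.0009] max [0.179  0.08   0.3486]
handle mid y in tool (cam) 0.0009179760789404835 width 0.020595637232469318 slope deg 0.009083967651143353 z [-0.0068 -0.0108 -0.0146] [-0.026  -0.0262 -0.0261]
handle rear x (cam) 0.030465777318434487
spindle in tool (cam) [0.0009 0.0071 0.2718] R rel [[-0.866, 0.004, 0.5], [0.0034, 1.0, -0.002], [-0.5, -0.0, -0.866]]
```

```bash
cat > tgt.py <<'E'
import sys
from h import *
from scipy.spatial.transform import Rotation as Ro
np.set_printoptions(precision=4,suppress=True)
yaw=np.radians(-10.37);t=np.radians(30)
xs=np.array([np.cos(t)*np.cos(yaw),np.cos(t)*np.sin(yaw),np.sin(t)]);zs=np.array([-np.sin(t)*np.cos(yaw),-np.sin(t)*np.sin(yaw),np.cos(t)]);ys=np.cross(zs,xs)
Rs=np.c_[xs,ys,zs];C=np.array([.6550,.0162,.1249])
Rt=np.c_[-xs,ys,-zs]
def show():
    s=sensors.sense();R=np.array(s['ee_rot']);print('TCP in spindle',(s['tcp_pos']-C)@Rs,'err rot',np.degrees(Ro.from_matrix(R.T@Rt).as_rotvec()),'force in spindle',np.array(s['wrist_force'])@Rs,'w',s['gripper_width'],s['time_s'])
    return s,R
def to(p):
    s,R=show();print('d tool',R.T@(C+Rs@np.array(p)-s['tcp_pos']),'rv',np.degrees(Ro.from_matrix(R.T@Rt).as_rotvec()))
if __name__=='__main__':
    if len(sys.argv)>1: to([float(a) for a in sys.argv[1:]])
    else: show()
E
python3 tgt.py -.17 0 .1
```

```text
TCP in spindle [ 0.1367 -0.0062  0.2349] err rot [ -0.061  -30.0075  -0.2193] force in spindle [-0.8279  0.3717 -0.3402] w 0.2505911816911113 9.1
d tool [0.1981 0.0054 0.2702] rv [ -0.061  -30.0075  -0.2193]
```

In the tool's units: 0.24 m / 0.75 = 0.32, 0.198 m / 0.75 = 0.264, -30 degrees / 60 = -0.5.

```bash
python3 -m handwheel '[[[0, 0.0533, 0.0013, 0, 0, -0.0833, 0], [0, 0.1067, 0.0027, 0.0133, 0, -0.1667, 0], [0, 0.16, 0.004, 0.04, 0, -0.25, 0], [0, 0.2067, 0.0053, 0.0867, 0, -0.3333, 0], [0, 0.24, 0.0067, 0.14, 0, -0.4167, -0.0033], [0, 0.264, 0.0067, 0.2, 0, -0.5, -0.0033], [0, 0.264, 0.0072, 0.26, 0, -0.5, -0.0033], [0, 0.264, 0.0072, 0.32, 0, -0.5, -0.0033]]]'; python3 -m handwheel '[[[0, 0, 0, 0.02, 0, 0, 0], [0, 0, 0, 0.02, 0, 0, 0], [0, 0, 0, 0.02, 0, 0, 0], [0, 0, 0, 0.02, 0, 0, 0]]]'; python3 tgt.py -.155 0 .0066
```

```text
time_s: 9.9
tcp_pos: [0.4468, 0.032, 0.1827]
ee_rot: [[-0.867, 0.147, 0.476], [0.134, 0.989, -0.06], [-0.48, 0.011, -0.877]]
wrist_force: [-138.0, -23.6, -148.2]
gripper_width: 0.251
gripper_force: 30.0
time_s: 10.3
tcp_pos: [0.4535, 0.0259, 0.1755]
ee_rot: [[-0.871, 0.15, 0.467], [0.137, 0.989, -0.062], [-0.471, 0.01, -0.882]]
wrist_force: [-0.6, 0.1, -1.2]
gripper_width: 0.25
gripper_force: 30.0
TCP in spindle [-0.1479 -0.0267  0.1438] err rot [ 1.3197 -1.885   1.2382] force in spindle [-1.1225  0.0321 -0.7489] w 0.2504850118368096 10.3
d tool [0.002  0.0236 0.1379] rv [ 1.3197 -1.885   1.2382]
```

```bash
python3 -c "
from h import *
cap('scene','s7')
s=sensors.sense();print({k:np.round(v,2).tolist() for k,v in s.items()})"; ls -la .
```

```text
{'time_s': 10.35, 'joints': [23.29, -4.35, -61.23, 59.46, -16.31, -177.41], 'joint_velocities': [0.23, -0.0, 0.07, 0.12, 0.07, 0.01], 'effort': [-0.15, -11.33, 15.54, 1.6, 0.03, 0.02], 'tcp_pos': [0.45, 0.03, 0.18], 'ee_rot': [[-0.87, 0.15, 0.47], [0.14, 0.99, -0.06], [-0.47, 0.01, -0.88]], 'wrist_force': [0.1, 1.12, -1.49], 'moment': [0.13, 1.19, -0.04], 'gripper_force': 29.97, 'gripper_width': 0.25}
total 36
drwxr-xr-x  3 agent agent 4096 Nov 28 19:31 .
drwxr-xr-x 23 root  root  4096 Nov 28 19:26 ..
-rw-r--r--  1 agent agent  631 Nov 28 19:26 h.py
-rw-r--r--  1 agent agent 2131 Nov 28 19:27 m.py
drwxr-xr-x  2 agent agent 4096 Nov 28 19:32 pics
-rw-r--r--  1 agent agent  944 Nov 28 19:31 rel.py
-rw-r--r--  1 agent agent 1771 Nov 28 19:31 sp.py
-rw-r--r--  1 agent agent  887 Nov 28 19:31 tgt.py
-rw-r--r--  1 agent agent 1067 Nov 28 19:28 wd.py
```

View pics/s7.png

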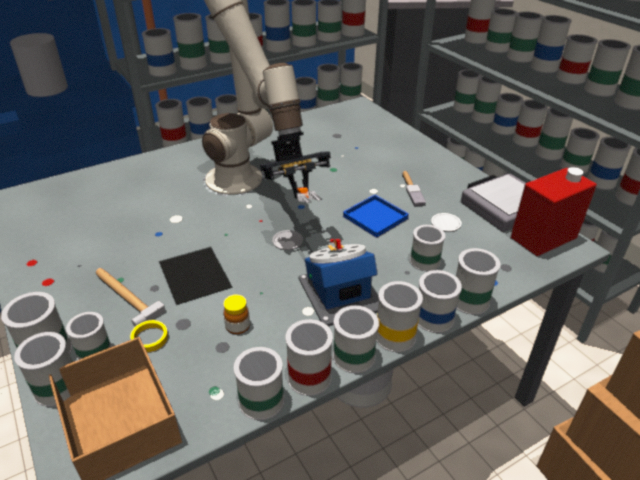

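Joint 3 (-61.2°) and joint 6 (-177.4°) are on their stops. The tilted pose so close to the base ran into the wrist singularity, and that caused the force spike. I'll back out and work out the arm's kinematics before tilting again.

```bash
cat > smp.py <<'E'
from h import *
import json
s=sensors.sense();open('smp.jsonl','a').write(json.dumps([np.array(s[k]).tolist() for k in('joints','tcp_pos','ee_rot')])+'\n')
print(np.round(s['joints'],1),np.round(s['tcp_pos'],4),np.round(s['wrist_force'],1))
E
echo '[[-61.731,22.087,0.387,-0.023,-68.411,-14.814],[0.145,-0.607,0.222],[[-0.973,-0.233,-0.001],[-0.233,0.973,0.002],[0.0,0.002,-1.0]]]' > smp.jsonl
python3 smp.py
python3 -c "
from h import *
s=sensors.sense();R=np.array(s['ee_rot']);print(R.T@(np.array([.60,.02,.33])-s['tcp_pos']))"
```

```text
[  23.3   -4.3  -61.2   59.5  -16.3 -177.4] [0.4536 0.0262 0.1755] [ 0.1  1.1 -1.5]
[-0.20125354  0.01738178 -0.06738575]
```

The rows are not in the units I measure in: shifts go in shares of 0.75 m and turns go in shares of 60 degrees. I convert before sending: -0.08 m / 0.75 = -0.1067, -0.06 m / 0.75 = -0.08, 8 degrees / 60 = 0.1333.

```bash
python3 -m handwheel '[[[0, -0.0267, 0.0027, -0.0093, 0, 0.0333, 0], [0, -0.0533, 0.0053, -0.0187, 0, 0.0667, 0], [0, -0.08, 0.008, -0.0267, 0, 0.1, 0], [0, -0.1067, 0.0107, -0.036, 0, 0.1333, 0]]]';python3 smp.py
```

```text
time_s: 10.75
tcp_pos: [0.513, 0.0271, 0.2385]
ee_rot: [[-0.928, 0.147, 0.341], [0.143, 0.989, -0.039], [-0.343, 0.013, -0.939]]
wrist_force: [0.5, -1.3, -0.2]
gripper_width: 0.251
gripper_force: 30.0
[  27.3    0.6  -33.8   17.2  -40.  -137.6] [0.513  0.0271 0.2385] [ 0.5 -1.3 -0.2]
```

In the tool's units: -0.055 m / 0.75 = -0.0733, -0.05 m / 0.75 = -0.0667, 9 degrees / 60 = 0.15.

```bash
python3 -m handwheel '[[[0, -0.0267, 0, -0.0267, 0, 0.05, 0], [0, -0.0533, 0, -0.0467, 0, 0.1, 0], [0, -0.0733, 0, -0.0667, 0, 0.15, 0]]]';python3 smp.py;python3 -m handwheel '[[[0, -0.0267, 0, -0.0067, 0, 0.0667, 0], [0, -0.04, 0, -0.0133, 0, 0.1333, 0], [0, -0.0533, 0, -0.0133, 0, 0.1833, 0], [0, -0.0533, 0, -0.0133, 0, 0.1833, 0], [0, -0.0533, 0, -0.0133, 0, 0.1833, 0]]]';python3 smp.py
```

```text
time_s: 11.05
tcp_pos: [0.5466, 0.0199, 0.3042]
ee_rot: [[-0.97, 0.149, 0.191], [0.148, 0.989, -0.018], [-0.191, 0.011, -0.982]]
wrist_force: [0.1, -0.4, -0.7]
gripper_width: 0.247
gripper_force: 30.0
[  21.9    5.8  -12.6    5.7  -61.9 -122.8] [0.5466 0.0199 0.3042] [ 0.1 -0.4 -0.7]
time_s: 11.55
tcp_pos: [0.5827, 0.0135, 0.3194]
ee_rot: [[-0.989, 0.15, 0.002], [0.15, 0.989, 0.009], [-0.0, 0.009, -1.0]]
wrist_force: [-0.7, 1.1, -1.1]
gripper_width: 0.247
gripper_force: 30.0
[  17.    15.     4.1   -0.5  -78.9 -115.5] [0.5827 0.0135 0.3194] [-0.7  1.1 -1.1]
```

```bash
cat > fk.py <<'E'
import numpy as np,json
from scipy.optimize import least_squares
D=[json.loads(l) for l in open('smp.jsonl')]
J=np.array([d[0] for d in D]);P=np.array([d[1] for d in D]);R=np.array([d[2] for d in D])
def wr(j,p):
    a1,h,L2,a3,L3,d=p[:6];q=np.radians(j);f=q[1]-q[2]
    r=a1+L2*np.sin(q[1])+a3*np.sin(f)+L3*np.cos(f);z=h+L2*np.cos(q[1])+a3*np.cos(f)-L3*np.sin(f)
    c,s=np.cos(q[0]),np.sin(q[0]);return np.array([c*r-s*d,s*r+c*d,z])
def res(p): return np.concatenate([wr(J[i],p)+R[i][:,2]*p[6]-P[i] for i in range(len(J))]+[(p-p0)*.003])
p0=np.array([0,.35,.4,0,.4,-.15,.3])
s=least_squares(res,p0,loss='soft_l1',f_scale=.005);print(s.x.round(4),(1000*s.fun[:3*len(J)].reshape(-1,3)).round(1).tolist())
# wrist rotation check: R = Rz(j1)Ry(f)Rx(+-j4)Ry(-+j5)Rx.. ; report forearm-frame tool z
for i in range(len(J)):
    q=np.radians(J[i]);f=q[1]-q[2];c,sn=np.cos(q[0]),np.sin(q[0])
    F=np.array([[c,-sn,0],[sn,c,0],[0,0,1]])@np.array([[np.cos(f),0,np.sin(f)],[0,1,0],[-np.sin(f),0,np.cos(f)]])
    print(J[i].round(1),'f',np.degrees(f).round(1),'toolz in forearm',(F.T@R[i][:,2]).round(3))
E
python3 fk.py
```

```text
[ 0.1715  0.0884  0.4832  0.0374  0.2574 -0.1608  0.2283] [[0.2, -2.6, 25.5], [-1.5, -66.7, -1.7], [3.1, 9.2, 4.2], [-1.2, 4.9, -4.5], [-3.5, -2.8, -4.0]]
[-61.7  22.1   0.4  -0.  -68.4 -14.8] f 21.7 toolz in forearm [ 0.368  0.    -0.93 ]
[  23.3   -4.3  -61.2   59.5  -16.3 -177.4] f 56.9 toolz in forearm [ 0.96  -0.242 -0.143]
[  27.3    0.6  -33.8   17.2  -40.  -137.6] f 34.4 toolz in forearm [ 0.766 -0.191 -0.614]
[  21.9    5.8  -12.6    5.7  -61.9 -122.8] f 18.3 toolz in forearm [ 0.47  -0.088 -0.878]
[  17.    15.     4.1   -0.5  -78.9 -115.5] f 10.8 toolz in forearm [ 0.192  0.008 -0.981]
```

```bash
cat > fk.py <<'E'
import numpy as np,json
from scipy.optimize import least_squares
def FK(j,p):
    a1,h,L2,a3,L3,d,L6,d2,e=p;q=np.radians(j);f=q[1]-q[2]
    c,s=np.cos(q[0]),np.sin(q[0]);c4,s4,c5,s5=np.cos(q[3]),np.sin(q[3]),np.cos(q[4]),np.sin(q[4])
    Z=np.array([[c,-s,0],[s,c,0],[0,0,1]]);F=Z@np.array([[np.cos(f),0,np.sin(f)],[0,1,0],[-np.sin(f),0,np.cos(f)]])
    tz=np.array([c5,s4*s5,c4*s5]);ax=np.array([0,c4,-s4]);b=np.array([-s5,s4*c5,c4*c5])
    el=np.array([a1+L2*np.sin(q[1]),d,h+L2*np.cos(q[1])])
    return Z@el+F@(np.array([L3,0,a3])+d2*ax+e*b+L6*tz),F@tz,F@ax
def fit(v=True):
    D=[json.loads(l) for l in open('smp.jsonl')]
    J=np.array([d[0] for d in D]);P=np.array([d[1] for d in D])
    p0=np.array([0,.35,.4,0,.4,0,.3,-.15,0])
    def res(p): return np.concatenate([FK(J[i],p)[0]-P[i] for i in range(len(J))]+[(p-p0)*.002])
    s=least_squares(res,p0,loss='soft_l1',f_scale=.01)
    if v: print(s.x.round(4),(1000*s.fun[:3*len(J)].reshape(-1,3)).round(1).tolist())
    return s.x
if __name__=='__main__': fit()
E
python3 fk.py
```

```text
[ 1.100e-03  1.620e-01  5.624e-01 -3.000e-04  4.215e-01 -4.000e-04
  3.051e-01 -1.595e-01 -2.000e-04] [[0.0, -0.0, -0.2], [-0.0, -0.0, 0.0], [-0.0, 0.1, -0.0], [0.0, 0.0, 0.0], [-0.0, -0.1, 0.1]]
```

```bash
cat > ik.py <<'E'
from fk import *
from tgt import Rs,C
from scipy.spatial.transform import Rotation as Ro
p=fit(False);D=[json.loads(l) for l in open('smp.jsonl')]
def ang(R,ax): 
    a=R.T@ax; return np.degrees(np.arctan2(a[1],a[0]))
k=[(d[0][5]+ang(np.array(d[2]),FK(d[0],p)[2])+180)%360-180 for d in D];k2=[(d[0][5]-ang(np.array(d[2]),FK(d[0],p)[2])+180)%360-180 for d in D]
lo=np.array([-179.83,-69.29,-61.27,-181.25,-171.15,-177.46]);hi=np.array([179.83,118.12,80.66,117.63,-9.14,177.46])
c6=k[0]
def ik(P,R):
    out=[]
    for s in ([17,15,4,0,-79],[-20,15,4,-180,-40],[20,0,-40,60,-30],[0,0,-40,-60,-30],[10,10,-40,90,-30],[-10,0,-40,-120,-30]):
        r=least_squares(lambda j:np.r_[FK(j,p)[0]-P,.3*(FK(j,p)[1]-R[:,2])],s,bounds=(lo[:5]-30,hi[:5]+30),x_scale=30)
        if r.cost<1e-7:
            j=r.x;j6=c6-ang(R,FK(j,p)[2]);j6=[(j6+180)%360-180,(j6+360)%360-180]
            v=np.r_[j,j6];ok=(j>=lo[:5]).all() and (j<=hi[:5]).all()
            if not any(np.abs(v-o[0]).max()<1 for o in out): out.append((v,ok))
    return out
if __name__=='__main__':
    print(np.round(k,1),np.round(k2,1))
    for tilt in (0,10,20,30):   # hand rotated toward vertical by tilt about handle grip point
        for x in(-.17,-.15,-.12,-.09,-.06):
            g=np.array([x,0,.0236]);a=np.radians(tilt)
            tz=np.array([-np.sin(a),0,-np.cos(a)]);tx=np.array([-np.cos(a),0,np.sin(a)])
            R=Rs@np.c_[tx,np.cross(tz,tx),tz];T=C+Rs@(g+.019*tz)
            print(tilt,x,T.round(3),[(o[0].round(0).tolist(),bool(o[1])) for o in ik(T,R)])
E
python3 ik.py
```

```text
[ 150.4 -174.8  -95.2  -65.6  -51. ] [ 180. -180. -180. -180. -180.]
0 -0.17 [0.508 0.043 0.044] []
0 -0.15 [0.525 0.04  0.054] []
0 -0.12 [0.551 0.035 0.069] []
0 -0.09 [0.576 0.031 0.084] []
0 -0.06 [0.602 0.026 0.099] []
10 -0.17 [0.505 0.044 0.042] [([-13.0, 17.0, -49.0, -196.0, 4.0, -138.0, 42.0], False)]
10 -0.15 [0.522 0.041 0.052] [([-7.0, 17.0, -54.0, 133.0, -2.0, -163.0, 17.0], False), ([-14.0, 18.0, -43.0, -188.0, 9.0, -130.0, 50.0], False)]
10 -0.12 [0.548 0.036 0.067] [([6.0, 17.0, -55.0, 93.0, -6.0, 169.0, -11.0], False), ([-14.0, 18.0, -38.0, -185.0, 14.0, -127.0, 53.0], False)]
10 -0.09 [0.573 0.031 0.082] [([18.0, 18.0, -48.0, 53.0, -12.0, 140.0, -40.0], True), ([-14.0, 18.0, -34.0, -184.0, 18.0, -126.0, 54.0], False)]
10 -0.06 [0.599 0.027 0.097] [([20.0, 19.0, -40.0, 36.0, -17.0, 124.0, -56.0], True)]
20 -0.17 [0.502 0.044 0.042] [([27.0, 19.0, -43.0, 17.0, -21.0, 113.0, -67.0], True)]
20 -0.15 [0.519 0.041 0.052] [([25.0, 20.0, -39.0, 15.0, -24.0, 109.0, -71.0], True)]
20 -0.12 [0.544 0.036 0.067] [([24.0, 20.0, -34.0, 12.0, -28.0, 105.0, -75.0], True)]
20 -0.09 [0.57  0.032 0.082] [([22.0, 21.0, -29.0, 10.0, -32.0, 101.0, -79.0], True)]
20 -0.06 [0.596 0.027 0.097] [([21.0, 22.0, -24.0, 9.0, -36.0, 98.0, -82.0], True)]
30 -0.17 [0.499 0.045 0.041] [([24.0, 23.0, -30.0, -0.0, -38.0, 95.0, -85.0], True)]
30 -0.15 [0.516 0.042 0.051] [([23.0, 23.0, -27.0, -0.0, -40.0, 93.0, -87.0], True)]
30 -0.12 [0.541 0.037 0.066] [([21.0, 24.0, -23.0, -0.0, -44.0, 92.0, -88.0], True)]
30 -0.09 [0.567 0.032 0.081] [([20.0, 25.0, -18.0, -0.0, -47.0, 90.0, -90.0], True)]
30 -0.06 [0.592 0.028 0.096] [([18.0, 26.0, -14.0, -0.0, -51.0, 89.0, -91.0], True)]
```

The fitted kinematics reproduce every sample to 0.2 mm. They show that the insertion pose cannot be reached with the vertical grip: it needs j5 beyond its limit. If the hand leans about 25° towards the tips relative to the wedge, it becomes comfortable. I'll lay the wedge back on the mat and regrip it that way.

In the tool's units: -0.337 m / 0.75 = -0.4493, 0.169 m / 0.75 = 0.2253.

```bash
python3 -m handwheel '[[[0, 0.028, -0.056, 0.004, 0, 0, 0], [0, 0.056, -0.112, 0.008, 0, 0, 0], [0, 0.084, -0.168, 0.0133, 0, 0, 0], [0, 0.112, -0.224, 0.016, 0, 0, 0], [0, 0.14, -0.28, 0.02, 0, 0, 0], [0, 0.168, -0.336, 0.024, 0, 0, 0], [0, 0.196, -0.392, 0.0267, 0, 0, 0], [0, 0.2253, -0.4493, 0.0267, 0, 0, 0]]]';python3 -m handwheel '[[[0, 0, 0, 0.04, 0, 0, 0], [0, 0, 0, 0.0933, 0, 0, 0], [0, 0, 0, 0.1467, 0, 0, 0], [0, 0, 0, 0.2, 0, 0, 0], [0, 0, 0, 0.2533, 0, 0, 0], [0, 0, 0, 0.2933, 0, 0, 0], [0, 0, 0, 0.32, 0, 0, 0], [0, 0, 0, 0.32, 0, 0, 0]]]'; python3 -m handwheel '[[[0, 0, 0, 0, 0, 0, 0], [0, 0, 0, 0, 0, 0, 0]]]'; python3 smp.py; python3 fk.py
```

```text
time_s: 12.35
tcp_pos: [0.3628, -0.2946, 0.2968]
ee_rot: [[-0.989, 0.149, 0.004], [0.149, 0.989, 0.009], [-0.003, 0.009, -1.0]]
wrist_force: [0.7, -0.7, -1.9]
gripper_width: 0.248
gripper_force: 30.0
time_s: 13.15
tcp_pos: [0.3633, -0.2908, 0.0548]
ee_rot: [[-0.989, 0.15, -0.002], [0.15, 0.989, 0.011], [0.004, 0.011, -1.0]]
wrist_force: [0.4, 0.6, -0.1]
gripper_width: 0.246
gripper_force: 30.0
time_s: 13.35
tcp_pos: [0.367, -0.2927, 0.0584]
ee_rot: [[-0.989, 0.15, 0.006], [0.15, 0.989, 0.008], [-0.005, 0.008, -1.0]]
wrist_force: [0.4, -0.1, -0.7]
gripper_width: 0.251
gripper_force: 30.0
[-19.   18.6 -32.8  -0.9 -38.4 -78.9] [ 0.367  -0.2927  0.0584] [ 0.4 -0.1 -0.7]
[ 3.000e-04  1.612e-01  5.635e-01  1.000e-04  4.217e-01 -2.000e-04
  3.058e-01 -1.596e-01 -0.000e+00] [[0.1, -0.1, -0.3], [0.0, 0.0, -0.1], [0.0, 0.1, -0.0], [-0.0, 0.0, 0.1], [-0.1, -0.1, 0.1], [-0.1, -0.0, 0.2]]
```

In the tool's units: 0.051 m / 0.75 = 0.068, 0.045 m / 0.75 = 0.06, 0.46 degrees / 60 = 0.0077.

```bash
python3 -m handwheel '[[[0, 0, 0, 0.04, 0.0077, 0, 0], [0, 0, 0, 0.06, 0.0077, 0, 0], [0, 0, 0, 0.068, 0.0077, 0, 0], [0, 0, 0, 0.068, 0.0077, 0, 0], [0, 0, 0, 0.068, 0.0077, 0, 0], [1, 0, 0, 0.068, 0.0077, 0, 0], [1, 0, 0, 0.068, 0.0077, 0, 0], [1, 0, 0, 0.068, 0.0077, 0, 0]]]';python3 -m handwheel '[[[1, 0, 0, 0, 0, 0, 0], [1, 0, 0, 0, 0, 0, 0], [1, 0, 0, 0, 0, 0, 0], [1, 0, 0, 0, 0, 0, 0]]]';  python3 -m handwheel '[[[1, 0, 0, -0.04, 0, 0, 0], [1, 0, 0, -0.08, 0, 0, 0], [1, 0.0133, 0, -0.1333, 0, 0, 0], [1, 0.0267, 0, -0.1867, 0, 0, 0], [1, 0.04, 0, -0.2267, 0, 0, 0], [1, 0.04, 0, -0.2667, 0, 0, 0], [1, 0.04, 0, -0.2667, 0, 0, 0], [1, 0.04, 0, -0.2667, 0, 0, 0]]]'; python3 smp.py; python3 -c "
from h import *
cap('wrist','w8')"; python3 wd.py w8; python3 smp.py
```

```text
time_s: 14.15
tcp_pos: [0.3665, -0.2922, 0.0061]
ee_rot: [[-0.989, 0.151, 0.003], [0.151, 0.989, 0.001], [-0.003, 0.001, -1.0]]
wrist_force: [-0.2, 0.6, 0.2]
gripper_width: 0.432
gripper_force: 0.0
time_s: 14.55
tcp_pos: [0.3661, -0.292, 0.0057]
ee_rot: [[-0.989, 0.151, 0.002], [0.151, 0.989, 0.001], [-0.002, 0.001, -1.0]]
wrist_force: [-0.5, -0.8, -0.9]
gripper_width: 0.801
gripper_force: 0.0
time_s: 15.35
tcp_pos: [0.3361, -0.2876, 0.206]
ee_rot: [[-0.989, 0.151, 0.004], [0.151, 0.989, 0.001], [-0.003, 0.002, -1.0]]
wrist_force: [-0.6, -0.2, -0.1]
gripper_width: 1.0
gripper_force: 0.0
[-19.5   4.7 -25.2  -0.1 -59.9 -79.1] [ 0.3361 -0.2876  0.206 ] [-0.6 -0.2 -0.1]
w8 handle 1234 ((0.3670381009578705, -0.2917190194129944), (0.02081402763724327, 0.05862424150109291), 81.77888488769531) ztop 0.03273190707948895
 pix centre ((312.4999694824219, 254.0), (55.99999237060547, 20.999996185302734), 90.0) ray@.033 [ 0.3662 -0.2915  0.033 ] [[0.3369, -0.297], [0.34, -0.2774], [0.3969, -0.2856], [0.3937, -0.3063]]
 steel [292 265  12  74 748] mean [ 0.4237 -0.3164  0.0167] xmax [ 0.4736 -0.3201  0.005 ] dir -8.282673
 steel [321 265  12  74 734] mean [ 0.4292 -0.2858  0.0168] xmax [ 0.4782 -0.2886  0.0054] dir -9.6417885
[-19.5   4.8 -25.3  -0.2 -59.9 -79.1] [ 0.3356 -0.2874  0.205 ] [ 0.3  0.5 -1. ]
```

In the tool's units: 0.18 m / 0.75 = 0.24, 0.16 m / 0.75 = 0.2133, 25 degrees / 60 = 0.4167.

```bash
python3 -m handwheel '[[[1, -0.0133, 0, 0.0267, 0, 0.1333, 0], [1, -0.0267, 0, 0.0667, 0, 0.2667, 0], [1, -0.0307, 0, 0.12, 0, 0.4, 0], [1, -0.0307, 0, 0.1733, 0, 0.4167, 0], [1, -0.0307, 0, 0.2133, 0, 0.4167, 0], [1, -0.0307, 0, 0.24, 0, 0.4167, 0], [1, -0.0307, 0, 0.24, 0, 0.4167, 0], [1, -0.0307, 0, 0.24, 0, 0.4167, 0]]]'; python3 smp.py; python3 - <<'E'
from h import *
s=sensors.sense();R=np.array(s['ee_rot']);print(R.round(3).tolist(),R.T@(np.array([.3586,-.2905,.0095])-s['tcp_pos']))
E
```

```text
time_s: 16.2
tcp_pos: [0.3586, -0.291, 0.0251]
ee_rot: [[-0.896, 0.15, -0.418], [0.136, 0.989, 0.065], [0.423, 0.002, -0.906]]
wrist_force: [0.2, -0.5, 1.5]
gripper_width: 0.998
gripper_force: 0.0
[-16.5  32.1 -22.1   3.7 -60.7 -84.6] [ 0.3586 -0.291   0.0251] [ 0.2 -0.5  1.5]
[[-0.896, 0.15, -0.418], [0.136, 0.989, 0.065], [0.423, 0.002, -0.906]] [-0.00651667  0.00042096  0.01416311]
```

In the tool's units: 0.014 m / 0.75 = 0.0187, -0.0065 m / 0.75 = -0.0087.

```bash
python3 -m handwheel '[[[1, -0.0087, 0, 0.0187, 0, 0, 0], [1, -0.0087, 0, 0.0187, 0, 0, 0], [0, -0.0087, 0, 0.0187, 0, 0, 0], [0, -0.0087, 0, 0.0187, 0, 0, 0], [0, -0.0087, 0, 0.0187, 0, 0, 0], [0, -0.0087, 0, 0.0187, 0, 0, 0], [0, -0.0087, 0, 0.0187, 0, 0, 0], [0, -0.0087, 0, 0.0187, 0, 0, 0]]]';python3 -m handwheel '[[[0, 0, 0, 0, 0, 0, 0], [0, 0, 0, 0, 0, 0, 0], [0, 0, 0, 0, 0, 0, 0], [0, 0, 0, 0, 0, 0, 0], [0, 0, 0, 0, 0, 0, 0]]]'; python3 smp.py
```

```text
time_s: 17.0
tcp_pos: [0.3592, -0.291, 0.0104]
ee_rot: [[-0.897, 0.151, -0.416], [0.136, 0.989, 0.065], [0.421, 0.001, -0.907]]
wrist_force: [-0.6, -0.1, 0.5]
gripper_width: 0.541
gripper_force: 0.0
time_s: 17.5
tcp_pos: [0.3591, -0.291, 0.0102]
ee_rot: [[-0.897, 0.151, -0.416], [0.136, 0.989, 0.065], [0.421, 0.001, -0.907]]
wrist_force: [0.6, 0.1, -0.3]
gripper_width: 0.25
gripper_force: 30.0
[-16.5  33.4 -22.7   3.8 -58.7 -84.8] [ 0.3591 -0.291   0.0102] [ 0.6  0.1 -0.3]
```

In the tool's units: -0.25 m / 0.75 = -0.3333, 0.06 m / 0.75 = 0.08.

```bash
python3 - <<'E'
from h import *
s=sensors.sense();R=np.array(s['ee_rot']);t=np.array(s['tcp_pos'])
w=-R[:,0].copy();w[2]=0;w/=np.linalg.norm(w);z=np.array([0,0,1.]);Rw=np.c_[w,np.cross(z,w),z]
o=t+w*((np.array([.3667,-.2917,0])-t)@w)+z*(.003-t[2])
np.savez('grip.npz',Rtw=R.T@Rw,ptw=R.T@(o-t));print(R.T@(o-t),(R.T@Rw).round(3).tolist())
E
cat > wt.py <<'E'
# desired wedge: tip x,y,z(underside) in spindle frame, wedge axes parallel to spindle's -> tool move
import sys
from h import *
import ik as K
from tgt import Rs,C,Ro
g=np.load('grip.npz');np.set_printoptions(precision=4,suppress=True)
s=sensors.sense();R=np.array(s['ee_rot']);t=np.array(s['tcp_pos'])
Rw=R@g['Rtw'];o=t+R@g['ptw'];print('tip in spindle',(o+.11*Rw[:,0]-C)@Rs,'wedge rot err',np.degrees(Ro.from_matrix(Rs.T@Rw).as_rotvec()),'F',np.array(s['wrist_force'])@Rs,'t',s['time_s'])
for a in sys.argv[1:]:
    p=np.array([float(v) for v in a.split(',')]);Rt=Rs@g['Rtw'].T;T=C+Rs@(p-[.11,0,0])-Rt@g['ptw']
    print(a,'tcp',T,'d tool',R.T@(T-t),'rv',np.degrees(Ro.from_matrix(R.T@Rt).as_rotvec()),[(q[0].round(0).tolist(),bool(q[1])) for q in K.ik(T,Rt)])
E
python3 wt.py=1 2>/dev/null; python3 wt.py -.08,0,.15 -- 2>/dev/null | head -0; sed -i 's/sys.argv\[1:\]/[x.replace("m","-") for x in sys.argv[1:]]/' wt.py
python3 wt.py m.06,0,.15 m.06,0,.03 m.04,0,.001 .05,0,.001
python3 -m handwheel '[[[0, 0, 0, -0.0267, 0, 0, 0], [0, 0.0133, 0, -0.0667, 0, 0, 0], [0, 0.04, 0, -0.12, 0, 0, 0], [0, 0.0667, 0, -0.1733, 0, 0, 0], [0, 0.08, 0, -0.2267, 0, 0, 0], [0, 0.1067, 0, -0.28, 0, 0, 0], [0, 0.12, 0, -0.3333, 0, 0, 0], [0, 0.12, 0, -0.3333, 0, 0, 0]]]'; python3 smp.py;python3 wt.py m.06,0,.15
```

```text
[-9.93016586e-03 -5.31083927e-06  3.33735461e-03] [[-0.907, 0.0, 0.421], [0.001, 1.0, 0.001], [-0.421, 0.002, -0.907]]
tip in spindle [-0.1633 -0.3519 -0.0465] wedge rot err [ 0.4537 29.9977  1.6932] F [ 0.3384  0.1906 -0.4853] t 17.5
-.06,0,.15 tcp [0.4264 0.058  0.1722] d tool [ 0.0555  0.3554 -0.1523] rv [ -0.3016 -30.0004   1.679 ] [([32.0, 3.0, -35.0, 4.0, -49.0, 106.0, -74.0], True)]
-.06,0,.03 tcp [0.4854 0.0472 0.0683] d tool [-0.0427  0.3535 -0.0833] rv [ -0.3016 -30.0004   1.679 ] [([27.0, 17.0, -36.0, 5.0, -33.0, 102.0, -78.0], True)]
-.04,0,.001 tcp [0.5167 0.0415 0.0532] d tool [-0.0779  0.3525 -0.083 ] rv [ -0.3016 -30.0004   1.679 ] [([24.0, 21.0, -32.0, 5.0, -33.0, 99.0, -81.0], True)]
.05,0,.001 tcp [0.5934 0.0275 0.0982] d tool [-0.1296  0.3503 -0.1567] rv [ -0.3016 -30.0004   1.679 ] [([20.0, 23.0, -19.0, 4.0, -43.0, 93.0, -87.0], True)]
time_s: 18.3
tcp_pos: [0.3851, -0.2964, 0.2801]
ee_rot: [[-0.902, 0.15, -0.406], [0.138, 0.989, 0.059], [0.41, -0.002, -0.912]]
wrist_force: [-0.0, 0.5, -2.2]
gripper_width: 0.25
gripper_force: 30.0
[-16.2  18.4  -1.8   3.2 -93.8 -82.9] [ 0.3851 -0.2964  0.2801] [-0.   0.5 -2.2]
tip in spindle [-0.0046 -0.3524  0.1752] wedge rot err [ 0.2625 29.2985  1.804 ] F [-1.1665  0.459  -1.8516] t 18.3
-.06,0,.15 tcp [0.4264 0.058  0.1722] d tool [-0.0327  0.3568  0.1026] rv [ -0.5216 -29.3012   1.7002] [([32.0, 3.0, -35.0, 4.0, -49.0, 106.0, -74.0], True)]
```

In the tool's units: 0.355 m / 0.75 = 0.4733, 0.31 m / 0.75 = 0.4133, -29.3 degrees / 60 = -0.4883.

```bash
python3 -m handwheel '[[[0, -0.0053, 0.0587, 0, 0, -0.05, 0.0033], [0, -0.0107, 0.1173, 0.0133, 0, -0.1167, 0.0067], [0, -0.016, 0.176, 0.0267, 0, -0.1833, 0.01], [0, -0.0213, 0.2347, 0.04, 0, -0.25, 0.0133], [0, -0.0267, 0.2933, 0.0667, 0, -0.3167, 0.0167], [0, -0.032, 0.3533, 0.0933, -0.0033, -0.3833, 0.0217], [0, -0.0373, 0.4133, 0.12, -0.0067, -0.45, 0.0267], [0, -0.0436, 0.4733, 0.1368, -0.0083, -0.4883, 0.0283]]]'; python3 -m handwheel '[[[0, 0, 0, 0, 0, 0, 0], [0, 0, 0, 0, 0, 0, 0], [0, 0, 0, 0, 0, 0, 0]]]'; python3 smp.py;python3 wt.py m.06,0,.02
```

```text
time_s: 19.1
tcp_pos: [0.42, 0.059, 0.1669]
ee_rot: [[-0.981, 0.181, 0.076], [0.181, 0.983, -0.009], [-0.076, 0.005, -0.997]]
wrist_force: [1.5, -0.3, -1.8]
gripper_width: 0.25
gripper_force: 30.0
time_s: 19.4
tcp_pos: [0.4224, 0.0576, 0.1684]
ee_rot: [[-0.98, 0.182, 0.075], [0.181, 0.983, -0.009], [-0.076, 0.004, -0.997]]
wrist_force: [0.4, -0.9, -0.4]
gripper_width: 0.249
gripper_force: 30.0
[  31.9    3.2  -34.6    3.6  -48.8 -134.7] [0.4224 0.0576 0.1684] [ 0.4 -0.9 -0.4]
tip in spindle [-0.0653 -0.0014  0.1471] wedge rot err [ 0.0892  0.7397 -0.1676] F [ 0.3179 -0.8479 -0.658 ] t 19.4
-.06,0,.02 tcp [0.4903 0.0463 0.0597] d tool [-0.0604  0.0007  0.1137] rv [ 0.1515 -0.7395 -0.1157] [([26.0, 18.0, -36.0, 6.0, -32.0, 102.0, -78.0], True)]
```

In the tool's units: 0.1137 m / 0.75 = 0.1516, -0.06 m / 0.75 = -0.08, -0.7 degrees / 60 = -0.0117.

```bash
python3 -m handwheel '[[[0, -0.02, 0, 0.04, 0, -0.0117, 0], [0, -0.04, 0.0005, 0.08, 0, -0.0117, -0.0017], [0, -0.06, 0.0009, 0.12, 0.0025, -0.0117, -0.0017], [0, -0.08, 0.0009, 0.1516, 0.0025, -0.0117, -0.0017], [0, -0.08, 0.0009, 0.1516, 0.0025, -0.0117, -0.0017], [0, -0.08, 0.0009, 0.1516, 0.0025, -0.0117, -0.0017], [0, -0.08, 0.0009, 0.1516, 0.0025, -0.0117, -0.0017]]]'; cat > prong.py <<'E'
from h import *
from sp import spin
import sys
def prong(cam,n):
    c=cap(cam,n);C,R=spin(n)
    W=world(c);P=(W-C)@R;hsv=cv2.cvtColor(c['pixels'],cv2.COLOR_RGB2HSV);S,V=hsv[...,1],hsv[...,2]
    m=(S<70)&(V>60)&(P[...,0]<-.02)&(P[...,0]>-.14)&(abs(P[...,1])<.03)&(P[...,2]>.003)&(P[...,2]<.06)
    for sg in(-1,1):
        p=P[m&(sg*P[...,1]>.004)]
        if len(p)<6: print('few',len(p));continue
        k=np.polyfit(p[:,0],p[:,1],1);print(' prong',sg,len(p),'y mean',p[:,1].mean(),'ymin/max',np.percentile(p[:,1],[3,97]),'slope',np.degrees(k[0]),'x',p[:,0].min(),p[:,0].max(),'z near tip',np.median(p[p[:,0]>p[:,0].max()-.015][:,2]))
prong('top',sys.argv[1]+'t');prong('scene',sys.argv[1]+'s')
E
python3 prong.py p1; python3 smp.py; python3 wt.py m.035,0,.0015
```

```text
time_s: 20.1
tcp_pos: [0.4905, 0.0464, 0.0609]
ee_rot: [[-0.979, 0.181, 0.089], [0.18, 0.984, -0.013], [-0.09, 0.003, -0.996]]
wrist_force: [0.4, -0.9, -0.9]
gripper_width: 0.247
gripper_force: 30.0
p1t n [-0.4763  0.0948  0.8742] tilt 29.053082490153212 yaw x -11.262632413679132 pts 1263
 centre [0.6584 0.0164 0.1249] r 0.07404131475945637
 mec [0.6579 0.0161 0.1247] 0.07496772706508636
  red 24 med [ 0.0186 -0.0008  0.0342] min [ 0.0034 -0.0042  0.0139] max [0.0271 0.0031 0.0378]
  brass 96 med [-0.0036 -0.0012  0.0124] min [-0.0185 -0.0165  0.0041] max [0.0124 0.0157 0.0345]
 prong -1 110 y mean -0.018147799543052748 ymin/max [-0.0255 -0.0105] slope 0.8186362149941874 x -0.11578999523865315 -0.02175550753725437 z near tip 0.004166119725744702
 prong 1 99 y mean 0.014116322289018594 ymin/max [0.0074 0.0271] slope 4.942847321626408 x -0.1027652444860004 -0.020201975393655036 z near tip 0.004506179275345122
p1s n [-0.4887  0.0857  0.8682] tilt 29.748054104303808 yaw x -9.944587568035782 pts 471
 centre [0.66   0.0134 0.1257] r 0.0750226168748527
 mec [0.659  0.0118 0.1253] 0.07931232
[... 187 characters left out ...]
2 0.0167 0.0265]
 prong -1 76 y mean -0.017055416354542913 ymin/max [-0.0213 -0.0096] slope 1.2032409041534922 x -0.13801279589936938 -0.059860662390438385 z near tip 0.02432556008370921
 prong 1 77 y mean 0.01316673241285384 ymin/max [0.0091 0.0202] slope 2.8693347814063968 x -0.13982960430613442 -0.05979466764454833 z near tip 0.025970006483278033
[  26.2   18.1  -35.6    5.6  -32.1 -131.2] [0.4905 0.047  0.0612] [0.2 0.9 0. ]
tip in spindle [-0.0592  0.0006  0.0216] wedge rot err [ 0.102  -0.124  -0.0438] F [0.0297 0.9189 0.0028] t 20.2
-.035,0,.0015 tcp [0.5207 0.0408 0.0561] d tool [-0.0303 -0.0007  0.0079] rv [0.111  0.124  0.0034] [([24.0, 21.0, -32.0, 5.0, -33.0, 99.0, -81.0], True)]
```

In the tool's units: -0.035 m / 0.75 = -0.0467, -0.03 m / 0.75 = -0.04.

```bash
python3 -m handwheel '[[[0, -0.02, 0, 0.0053, 0, 0, 0], [0, -0.04, -0.0009, 0.01, 0, 0, 0], [0, -0.0467, -0.0009, 0.008, 0, 0, 0], [0, -0.0467, -0.0009, 0.0067, 0, 0, 0], [0, -0.0467, -0.0009, 0.0067, 0, 0, 0]]]'; cat > near.py <<'E'
from h import *
from sp import spin
from tgt import Rs
import sys
from scipy.ndimage import gaussian_filter1d
np.set_printoptions(precision=4,suppress=True)
def go(cam,n):
    c=cap(cam,n);C,_=spin(n);W=world(c);P=(W-C)@Rs
    hsv=cv2.cvtColor(c['pixels'],cv2.COLOR_RGB2HSV);S,V=hsv[...,1],hsv[...,2]
    m=(S<70)&(V>60)&(P[...,0]<-.06)&(P[...,0]>-.115)&(abs(P[...,1])<.03)&(P[...,2]>.008)&(P[...,2]<.03)
    for sg in(-1,1):
        p=P[m&(sg*P[...,1]>0)];
        if len(p)>8: print('  prong',sg,len(p),'mean',p.mean(0),'pct',np.percentile(p[:,1],[5,95]),'slope',np.degrees(np.polyfit(p[:,0],p[:,1],1)[0]))
    K=c['K'];T=c['world_from_camera']
    q=(np.array([C+Rs@np.array(a) for a in [[0,0,0],[-.03,0,0]]])-T[:3,3])@T[:3,:3];print('  pix origin',[(K[0,0]*a[0]/-a[2]+K[0,2],-K[1,1]*a[1]/-a[2]+K[1,2]) for a in q])
    return c,q
a,_=go('top',sys.argv[1]+'t');b,_=go('scene',sys.argv[1]+'s')
A=cv2.resize(a['pixels'][150:250,270:390],(640,533),interpolation=cv2.INTER_CUBIC)[:530]
B=cv2.resize(b['pixels'][200:310,270:400],(640,541),interpolation=cv2.INTER_CUBIC)[:530]
cv2.imwrite('pics/'+sys.argv[1]+'.png',np.hstack([cv2.resize(A,(400,332)),cv2.resize(B,(400,332))])[:,:,::-1])
E
python3 near.py n1; python3 wt.py m.012,0,.0015
```

```text
time_s: 20.7
tcp_pos: [0.5243, 0.0401, 0.0585]
ee_rot: [[-0.98, 0.179, 0.088], [0.179, 0.984, -0.014], [-0.089, 0.002, -0.996]]
wrist_force: [-0.6, 0.1, -0.6]
gripper_width: 0.25
gripper_force: 30.0
n1t n [-0.4915  0.079   0.8673] tilt 29.856210010357024 yaw x -9.1295842365293 pts 1181
 centre [0.6587 0.0163 0.1249] r 0.07417795992090856
 mec [0.6586 0.0163 0.1248] 0.0748763233423233
  red 24 med [ 0.0203 -0.0002  0.0344] min [ 0.0035 -0.0043  0.0144] max [0.0278 0.0036 0.0382]
  brass 96 med [-0.0034 -0.0005  0.0129] min [-0.0193 -0.0162  0.0046] max [0.0138 0.0167 0.0365]
  prong -1 28 mean [-0.0677 -0.0167  0.0144] pct [-0.0215 -0.0115] slope 14.470100961307708
  pix origin [(np.float64(326.137053347178), np.float64(197.0236782359667)), (np.float64(324.2621101013372), np.float64(207.9654987729821))]
n1s n [-0.4891  0.089   0.8677] tilt 29.812332066643748 yaw x -10.309213867489294 pts 454
 centre [0.661  0.0128 0.1264] r 0.07379659223925429
 mec [0.6434 0.0157 0.1162] 0.09460209310054779
  red 41 med [ 0.0211 -0.0013  0.0248] min [ 0.0103 -0.0055  0.0099] max [0.0271 0.0057 0.0352]
  brass 40 med [-0.0053 -0.0079  0.0115] min [-0.0207 -0.0173  0.0033] max [0.0264 0.0191 0.0289]
  prong -1 51 mean [-0.0858 -0.0175  0.0155] pct [-0.0218 -0.011 ] slope 4.839696409901685
  prong 1 45 mean [-0.0895  0.0126  0.0159] pct [0.0091 0.0193] slope 0.7960845585466618
  pix origin [(np.float64(337.24693307187147), np.float64(250.89810758398247)), (np.float64(333.48958904162777), np.float64(249.43597557728287))]
tip in spindle [-0.0309 -0.      0.0016] wedge rot err [0.0475 0.0033 0.0292] F [ 0.3899 -0.0104 -1.1696] t 20.8
-.012,0,.0015 tcp [0.5403 0.0372 0.0676] d tool [-0.0172  0.0001 -0.0079] rv [ 0.0308 -0.0034  0.0465] [([23.0, 22.0, -28.0, 5.0, -36.0, 97.0, -83.0], True)]
```

View pics/n1.png

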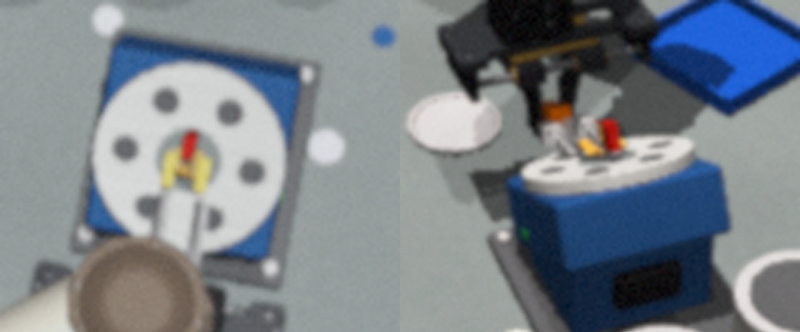

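The views agree that the prongs are straight and close to centred, perhaps 1 mm towards -y. I'll shift +1 mm in y and go in gently while watching the force.

In the tool's units: -0.0172 m / 0.75 = -0.0229, -0.012 m / 0.75 = -0.016.

```bash
python3 -m handwheel '[[[0, -0.008, 0.0013, -0.0036, 0, 0, 0], [0, -0.016, 0.0013, -0.0073, 0, 0, 0], [0, -0.0229, 0.0013, -0.0107, 0, 0, 0], [0, -0.0229, 0.0013, -0.0107, 0, 0, 0]]]'|grep force; python3 wt.py; python3 -m handwheel '[[[0, -0.0053, 0, -0.0025, 0, 0, 0], [0, -0.0107, 0, -0.0051, 0, 0, 0], [0, -0.0147, 0, -0.0068, 0, 0, 0], [0, -0.0167, 0, -0.0077, 0, 0, 0]]]'|grep force;python3 wt.py;python3 -m handwheel '[[[0, 0, 0, 0, 0, 0, 0], [0, 0, 0, 0, 0, 0, 0]]]'|grep force;python3 wt.py .01,.001,.001
```

```text
wrist_force: [0.7, 0.2, -2.0]
gripper_force: 30.0
tip in spindle [-0.01    0.0014  0.0011] wedge rot err [ 0.0758 -0.1064 -0.0182] F [-0.4566  0.364  -2.044 ] t 21.2
wrist_force: [0.0, 0.1, -0.4]
gripper_force: 30.0
tip in spindle [0.0028 0.0011 0.001 ] wedge rot err [ 0.0431 -0.0257  0.0063] F [-0.1976  0.1487 -0.3291] t 21.6
wrist_force: [-0.1, 0.6, -0.3]
gripper_force: 30.0
tip in spindle [0.0021 0.0009 0.0009] wedge rot err [0.0249 0.0194 0.0156] F [-0.3088  0.5416 -0.2174] t 21.8
.01,.001,.001 tcp [0.5595 0.0347 0.0782] d tool [-0.0072  0.0001 -0.0034] rv [ 0.016  -0.0194  0.0246] [([22.0, 22.0, -25.0, 4.0, -39.0, 95.0, -85.0], True)]
```

```bash
python3 -m handwheel '[[[0, -0.0053, 0, -0.0025, 0, 0, 0], [0, -0.0107, 0, -0.0051, 0, 0, 0], [0, -0.016, 0, -0.0076, 0, 0, 0], [0, -0.0193, 0, -0.0089, 0, 0, 0], [0, -0.0193, 0, -0.0089, 0, 0, 0]]]'|grep force;python3 wt.py;python3 -m handwheel '[[[0, -0.004, 0, -0.0019, 0, 0, 0], [0, -0.008, 0, -0.0037, 0, 0, 0], [0, -0.012, 0, -0.0056, 0, 0, 0], [0, -0.016, 0, -0.0075, 0, 0, 0], [0, -0.016, 0, -0.0075, 0, 0, 0]]]'|grep force;python3 wt.py
```

```text
wrist_force: [-0.3, -0.2, -1.2]
gripper_force: 30.0
tip in spindle [0.0188 0.001  0.0009] wedge rot err [ 0.0419 -0.032  -0.003 ] F [-0.7946 -0.2836 -0.9359] t 22.3
wrist_force: [0.6, -0.9, -3.1]
gripper_force: 30.0
tip in spindle [0.0316 0.0009 0.0007] wedge rot err [0.0199 0.0111 0.0029] F [-0.8965 -0.7902 -3.0655] t 22.8
```

In the tool's units: -0.011 m / 0.75 = -0.0147, -0.009 m / 0.75 = -0.012.

```bash
python3 -m handwheel '[[[0, -0.004, 0, -0.0019, 0, 0, 0], [0, -0.008, 0, -0.0037, 0, 0, 0], [0, -0.012, 0, -0.0056, 0, 0, 0], [0, -0.0147, 0, -0.0068, 0, 0, 0], [0, -0.0147, 0, -0.0068, 0, 0, 0]]]'|grep force;python3 wt.py;python3 -m handwheel '[[[0, -0.0027, 0, -0.0012, 0, 0, 0], [0, -0.0053, 0, -0.0024, 0, 0, 0], [0, -0.008, 0, -0.0037, 0, 0, 0], [0, -0.008, 0, -0.0037, 0, 0, 0]]]'|grep force;python3 wt.py; python3 -c "
from h import *
from sp import spin
cap('top','c1');spin('c1')"
```

```text
wrist_force: [-0.5, 0.9, -1.8]
gripper_force: 30.0
tip in spindle [0.0458 0.0016 0.0016] wedge rot err [ 0.1084 -0.2189  0.0279] F [-1.4432  0.7645 -1.2629] t 23.3
wrist_force: [0.5, -0.0, -1.5]
gripper_force: 30.0
tip in spindle [0.0512 0.0011 0.0013] wedge rot err [ 0.0641 -0.0862  0.0012] F [-0.2785  0.0895 -1.5525] t 23.7
c1 n [-0.4899  0.0848  0.8677] tilt 29.810709775066364 yaw x -9.817159050701559 pts 467
 centre [0.661  0.0164 0.1272] r 0.07149327871142167
 mec [0.6616 0.0152 0.1277] 0.07363437861204147
  return _methods._mean(a, axis=axis, dtype=dtype,
  ret = um.true_divide(
Traceback (most recent call last):
  File "sp.py", line 27, in spin
    p=(W[mm]-C)@R;print(' ',name,len(p),'med',np.median(p,0),'min',p.min(0),'max',p.max(0))
                                                                   ~~~~~^^^
ValueError: zero-size array to reduction operation minimum which has no identity
```

```bash
cat > tab.py <<'E'
from h import *
from tgt import Rs
import sys
def tab(cam,n,C):
    c=cap(cam,n);W=world(c);P=(W-C)@Rs;hsv=cv2.cvtColor(c['pixels'],cv2.COLOR_RGB2HSV);H,S,V=[hsv[...,i].astype(int) for i in range(3)]
    m=((H<6)|(H>174))&(S>140)&(V>70)&(np.abs(P)[...,0]<.06)&(np.abs(P)[...,1]<.03)&(P[...,2]>0)&(P[...,2]<.08)
    p=P[m];print(n,len(p),'spindle med',np.median(p,0).round(4),'5%',np.percentile(p,5,axis=0).round(4),'95%',np.percentile(p,95,axis=0).round(4),'world med',np.median(W[m],0).round(4))
    return p,W[m]
Cs=np.array([.6600,.0130,.1256]);Ct=np.array([.6583,.0163,.1249])
E
python3 - <<'E'
from tab import *
import tab as t
tab('scene','c2',Cs)
# reference before
import h
eyes.capture=lambda n:h.load('n1s'); tab('scene','zz',Cs)
E
python3 - <<'E'
from h import *
c=load('c2');cv2.imwrite('pics/c2z.png',cv2.resize(c['pixels'][200:310,270:400],(650,550),interpolation=cv2.INTER_CUBIC)[:,:,::-1])
E
```

```text
c2 39 spindle med [ 0.0251 -0.0024  0.0339] 5% [ 0.0039 -0.0051  0.0227] 95% [0.029  0.0042 0.044 ] world med [0.6639 0.0097 0.1681]
zz 41 spindle med [ 0.0225 -0.0014  0.0249] 5% [ 0.0172 -0.005   0.0114] 95% [0.0273 0.0039 0.035 ] world med [0.6677 0.01   0.1592]
```

View pics/c2z.png

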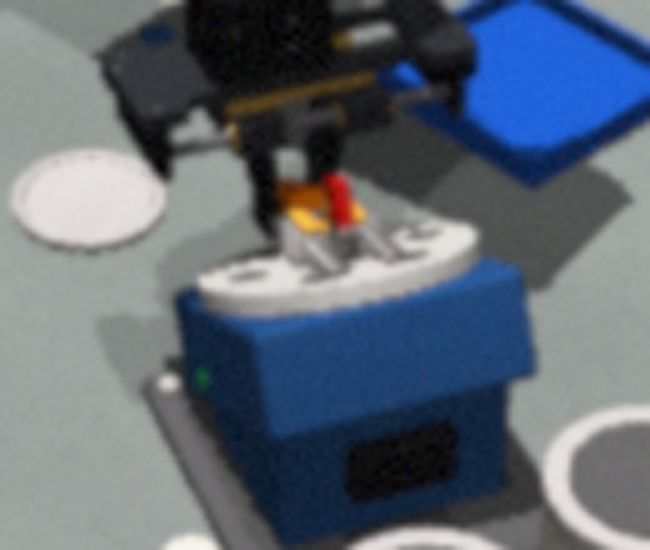

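The clip's tab has risen about 9 mm and the prongs straddle the spindle. I'll push 3 mm more to make sure it has snapped, then draw the wedge straight back.

```bash
python3 -m handwheel '[[[0, -0.002, 0, -0.0009, 0, 0, 0], [0, -0.004, 0, -0.0019, 0, 0, 0], [0, -0.004, 0, -0.0019, 0, 0, 0], [0, -0.004, 0, -0.0019, 0, 0, 0]]]'|grep force;python3 wt.py;  python3 -c "
from tab import *
tab('scene','c3',Cs)"; python3 -m handwheel '[[[0, 0.0107, 0, 0.0049, 0, 0, 0], [0, 0.0213, 0, 0.0099, 0, 0, 0], [0, 0.032, 0, 0.0148, 0, 0, 0], [0, 0.0453, 0, 0.0211, 0, 0, 0], [0, 0.0587, 0, 0.0272, 0, 0, 0], [0, 0.072, 0, 0.0335, 0, 0, 0], [0, 0.0853, 0, 0.0396, 0, 0, 0], [0, 0.0853, 0, 0.0396, 0, 0, 0]]]'|grep force;python3 wt.py;  python3 -c "
from tab import *
tab('scene','c4',Cs)"
```

```text
wrist_force: [0.2, -0.6, -1.0]
gripper_force: 30.0
tip in spindle [0.0536 0.001  0.001 ] wedge rot err [ 0.0358 -0.0034  0.0172] F [-0.208  -0.5261 -1.0475] t 24.2
c3 41 spindle med [ 0.0247 -0.0011  0.036 ] 5% [ 0.0135 -0.0048  0.0219] 95% [0.0299 0.0046 0.0451] world med [0.6635 0.0108 0.1697]
wrist_force: [-0.8, 0.2, -0.9]
gripper_force: 30.0
tip in spindle [-0.0194  0.0005  0.0009] wedge rot err [-0.0248  0.1577  0.0749] F [-1.1996  0.0714 -0.3958] t 25.05
c4 40 spindle med [ 0.0217 -0.0014  0.0318] 5% [ 0.0136 -0.0042  0.0206] 95% [0.0269 0.0046 0.0425] world med [0.6625 0.0118 0.1637]
```

In the tool's units: -0.16 m / 0.75 = -0.2133, -0.06 m / 0.75 = -0.08.

```bash
python3 -m handwheel '[[[0, 0.016, 0, 0.0073, 0, 0, 0], [0, 0.0333, 0, 0.0147, 0, 0, 0], [0, 0.0533, 0, 0.0067, 0, 0, 0], [0, 0.0667, 0, -0.0267, 0, 0, 0], [0, 0.08, 0, -0.08, 0, 0, 0], [0, 0.08, 0, -0.1333, 0, 0, 0], [0, 0.08, 0, -0.1867, 0, 0, 0], [0, 0.08, 0, -0.2133, 0, 0, 0]]]';cat > mt.py <<'E'
import sys
from h import *
import ik as K
from tgt import Ro
g=np.load('grip.npz');np.set_printoptions(precision=4,suppress=True)
s=sensors.sense();R=np.array(s['ee_rot']);t=np.array(s['tcp_pos'])
z=float(sys.argv[1]);Rw=Ro.from_euler('z',-8.7,degrees=True).as_matrix();o=np.array([.368,-.294,z])
Rt=Rw@g['Rtw'].T;T=o-Rt@g['ptw'];print('now',t,'tcp',T,'d',R.T@(T-t),'rv',np.degrees(Ro.from_matrix(R.T@Rt).as_rotvec()),[(q[0].round(0).tolist(),bool(q[1])) for q in K.ik(T,Rt)])
E
python3 mt.py .2
```

```text
time_s: 25.9
tcp_pos: [0.4655, 0.0526, 0.2234]
ee_rot: [[-0.979, 0.178, 0.096], [0.178, 0.984, -0.011], [-0.096, 0.006, -0.995]]
wrist_force: [-0.1, -0.5, -1.0]
gripper_width: 0.25
gripper_force: 30.0
now [0.4655 0.0526 0.2234] tcp [ 0.3605 -0.2929  0.2072] d [ 0.0429 -0.3587  0.0099] rv [ 0.5393 30.4185 -1.492 ] [([-17.0, 20.0, -11.0, 3.0, -84.0, 53.0, -127.0], True)]
```

The rows are not in the units I measure in: shifts go in shares of 0.75 m and turns go in shares of 60 degrees. I convert before sending: -0.3587 m / 0.75 = -0.4783, 0.03 m / 0.75 = 0.04, 30.4 degrees / 60 = 0.5067.

```bash
python3 -m handwheel '[[[0, 0.008, -0.06, 0, 0, 0.05, -0.0033], [0, 0.016, -0.12, 0, 0, 0.1167, -0.0067], [0, 0.024, -0.18, 0, 0, 0.1833, -0.01], [0, 0.032, -0.24, 0.0027, 0, 0.25, -0.0133], [0, 0.04, -0.3, 0.0053, 0.0033, 0.3167, -0.0167], [0, 0.0467, -0.36, 0.008, 0.005, 0.3833, -0.02], [0, 0.0533, -0.42, 0.0107, 0.0067, 0.45, -0.0233], [0, 0.0573, -0.4783, 0.0133, 0.009, 0.5067, -0.025]]]'; python3 -m handwheel '[[[0, 0, 0, 0, 0, 0, 0], [0, 0, 0, 0, 0, 0, 0], [0, 0, 0, 0, 0, 0, 0]]]'|grep tcp; python3 mt.py .0038
```

```text
time_s: 26.7
tcp_pos: [0.3583, -0.2958, 0.2044]
ee_rot: [[-0.893, 0.153, -0.423], [0.139, 0.988, 0.063], [0.428, -0.003, -0.904]]
wrist_force: [1.1, -0.4, -0.8]
gripper_width: 0.249
gripper_force: 30.0
tcp_pos: [0.3585, -0.2932, 0.2046]
now [ 0.3585 -0.2932  0.2046] tcp [ 0.3605 -0.2929  0.011 ] d [-0.0842  0.0012  0.1743] rv [-0.2124 -0.3119 -0.1128] [([-17.0, 33.0, -22.0, 4.0, -59.0, 55.0, -125.0], True)]
```

In the tool's units: 0.17 m / 0.75 = 0.2267, 0.16 m / 0.75 = 0.2133, -0.3 degrees / 60 = -0.005.

```bash
python3 -m handwheel '[[[0, -0.0227, 0, 0.0467, -0.0033, -0.005, -0.0017], [0, -0.0453, 0, 0.0933, -0.0033, -0.005, -0.0017], [0, -0.0667, 0.0013, 0.1387, -0.0033, -0.005, -0.0017], [0, -0.0867, 0.0013, 0.18, -0.0033, -0.005, -0.0017], [0, -0.1027, 0.0013, 0.2133, -0.0033, -0.005, -0.0017], [0, -0.1093, 0.0013, 0.2267, -0.0033, -0.005, -0.0017], [0, -0.1093, 0.0013, 0.2267, -0.0033, -0.005, -0.0017], [0, -0.1093, 0.0013, 0.2267, -0.0033, -0.005, -0.0017]]]'|grep force; python3 mt.py .0032
```

```text
wrist_force: [0.0, -0.5, -1.5]
gripper_force: 30.0
now [ 0.3609 -0.2933  0.0168] tcp [ 0.3605 -0.2929  0.0104] d [-0.0022  0.0004  0.006 ] rv [-0.0751  0.0454  0.0297] [([-17.0, 34.0, -22.0, 4.0, -59.0, 55.0, -125.0], True)]
```

In the tool's units: 0.006 m / 0.75 = 0.008, 0.003 m / 0.75 = 0.004.

```bash
python3 -m handwheel '[[[0, -0.0013, 0, 0.004, 0, 0, 0], [0, -0.0029, 0, 0.008, 0, 0, 0], [0, -0.0029, 0, 0.008, 0, 0, 0], [0, -0.0029, 0, 0.008, 0, 0, 0], [1, -0.0029, 0, 0.008, 0, 0, 0], [1, -0.0029, 0, 0.008, 0, 0, 0], [1, -0.0029, 0, 0.008, 0, 0, 0], [1, -0.0029, 0, 0.008, 0, 0, 0]]]'; python3 -m handwheel '[[[1, 0, 0, 0, 0, 0, 0], [1, 0, 0, 0, 0, 0, 0], [1, 0, 0, -0.0133, 0, 0, 0], [1, 0, 0, -0.04, 0, 0, 0], [1, 0, 0, -0.08, 0, 0, 0], [1, 0, 0, -0.1333, 0, -0.0833, 0], [1, 0, 0, -0.1867, 0, -0.2, 0], [1, 0, 0, -0.24, 0, -0.3333, 0]]]'; python3 -m handwheel '[[[1, 0.0267, 0, 0, 0, -0.0833, 0], [1, 0.0267, 0, 0, 0, -0.0833, 0], [1, 0.0267, 0, 0, 0, -0.0833, 0]]]'; python3 -c "
from h import *
cap('wrist','w9')"; python3 wd.py w9
```

```text
time_s: 28.6
tcp_pos: [0.3588, -0.2931, 0.0089]
ee_rot: [[-0.895, 0.153, -0.418], [0.138, 0.988, 0.066], [0.423, 0.001, -0.906]]
wrist_force: [-0.6, 0.2, -0.3]
gripper_width: 0.528
gripper_force: 0.0
time_s: 29.4
tcp_pos: [0.4361, -0.3053, 0.1746]
ee_rot: [[-0.985, 0.152, -0.08], [0.151, 0.988, 0.013], [0.081, 0.001, -0.997]]
wrist_force: [0.5, 0.2, -0.0]
gripper_width: 0.992
gripper_force: 0.0
time_s: 29.7
tcp_pos: [0.414, -0.3019, 0.1754]
ee_rot: [[-0.988, 0.153, 0.002], [0.153, 0.988, 0.001], [-0.001, 0.001, -1.0]]
wrist_force: [0.6, -0.1, -0.2]
gripper_width: 0.999
gripper_force: 0.0
w9 handle 1494 ((0.36418262124061584, -0.2929661273956299), (0.02173531986773014, 0.0676419660449028), 80.57573699951172) ztop 0.032698492661320244
 pix centre ((312.9999694824219, 176.99996948242188), (25.999996185302734, 71.99998474121094), 0.0) ray@.033 [ 0.367  -0.2935  0.033 ] [[0.3953, -0.3091], [0.3371, -0.2994], [0.3403, -0.2788], [0.3987, -0.2872]]
 steel [ 289  197   14   90 1069] mean [ 0.4255 -0.3186  0.0167] xmax [ 0.4742 -0.3232  0.0045] dir -8.405666
 steel [ 323  197   14   90 1060] mean [ 0.4304 -0.2881  0.0169] xmax [ 0.4791 -0.2908  0.0047] dir -9.552877
```

Wedge flat on the mat (handle top 32.7 mm, middle near the mat's centre). Next is the clip.

In the tool's units: 0.347 m / 0.75 = 0.4627, -0.192 m / 0.75 = -0.256, 1.6 degrees / 60 = 0.0267.

```bash
python3 -m handwheel '[[[1, -0.0267, 0.0467, -0.0533, 0, 0, 0.005], [1, -0.06, 0.1, -0.0933, 0, 0, 0.01], [1, -0.0933, 0.16, -0.12, 0, 0, 0.015], [1, -0.1267, 0.22, -0.1467, 0, 0, 0.02], [1, -0.16, 0.28, -0.1733, 0, 0, 0.0267], [1, -0.1933, 0.34, -0.1933, 0, 0, 0.0267], [1, -0.2267, 0.4, -0.2067, 0, 0, 0.0267], [1, -0.256, 0.4627, -0.2067, 0, 0, 0.0267]]]'; python3 -m handwheel '[[[1, 0, 0, 0, 0, 0, 0], [1, 0, 0, 0, 0, 0, 0], [1, 0, 0, 0, 0, 0, 0], [1, 0, 0, 0, 0, 0, 0]]]'; cat > tb.py <<'E'
from tab import *
from sp import spin
import sys
n=sys.argv[1];Cw=np.array([.6551,.0170,.1249])
p,w=tab('wrist',n,Cw);C,R=spin(n)
s=sensors.sense();R=np.array(s['ee_rot']);print('tcp',s['tcp_pos'])
# top face of tab = points within 3mm of highest along spindle z
q=p[p[:,2]>np.percentile(p[:,2],95)-.004];print('tab top',len(q),q.mean(0),q.min(0),q.max(0))
r=cv2.minAreaRect(p[:,:2].astype(np.float32));print('rect xy',r)
g=w.mean(0);print('in tool',(w.mean(0)-s['tcp_pos'])@R)
tp=((w-s['tcp_pos'])@R);rr=cv2.minAreaRect(tp[:,:2].astype(np.float32));print('tool rect',rr,'z',tp[:,2].min(),tp[:,2].max())
E
python3 tb.py k1
```

```text
time_s: 30.55
tcp_pos: [0.6393, -0.0149, 0.3268]
ee_rot: [[-0.984, 0.18, 0.001], [0.18, 0.984, 0.001], [-0.001, 0.001, -1.0]]
wrist_force: [0.4, -0.4, -0.9]
gripper_width: 1.0
gripper_force: 0.0
time_s: 30.95
tcp_pos: [0.6367, -0.0179, 0.326]
ee_rot: [[-0.983, 0.181, -0.001], [0.181, 0.983, 0.001], [0.001, 0.001, -1.0]]
wrist_force: [0.0, 0.1, -0.1]
gripper_width: 1.002
gripper_force: 0.0
k1 232 spindle med [0.0211 0.0007 0.0425] 5% [ 0.0117 -0.0032  0.0237] 95% [0.0273 0.0049 0.0437] world med [0.652  0.0181 0.1704]
k1 n [-0.4915  0.0896  0.8663] tilt 29.973035672776774 yaw x -10.328360513055284 pts 14537
 centre [0.6554 0.0171 0.125 ] r 0.0745374794865021
 mec [0.6551 0.0173 0.1248] 0.07516714930534363
  red 233 med [0.0207 0.0006 0.0426] min [ 0.0101 -0.0042  0.0001] max [0.0271 0.0099 0.0445]
  brass 12287 med [ 0.117  -0.0027  0.2767] min [-0.0202 -0.1053 -0.0012] max [0.1293 0.0483 0.2938]
tcp [ 0.6366 -0.018   0.3263]
tab top 183 [0.0189 0.0007 0.0427] [ 0.0104 -0.0041  0.04  ] [0.0273 0.0052 0.0444]
rect xy ((0.01918504759669304, 0.002935035154223442), (0.014161624014377594, 0.017041664570569992), 86.52100372314453)
in tool [-0.0099  0.0384  0.1567]
tool rect ((-0.013832236640155315, 0.03900861740112305), (0.011568869464099407, 0.029340678825974464), 78.38787841796875) z 0.15006242774973585 0.19069533663960755
```

View pics/k1.png

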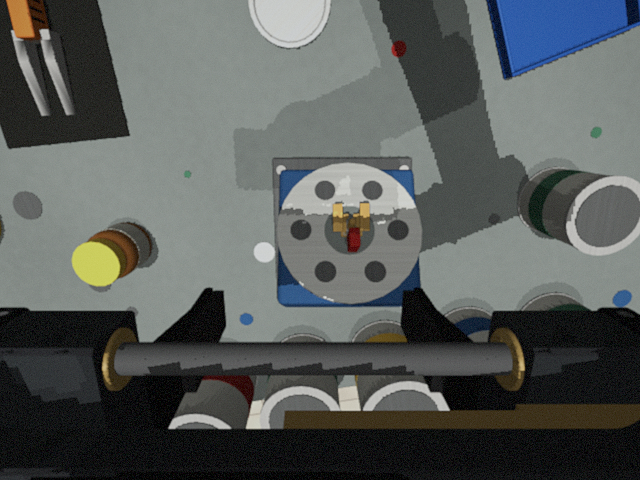

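The clip rests level on the shoulder: tab at (353,240), arms at (338,215) and (364,215), and the wedge is on the mat at upper left. I'll grip the tab with the hand parallel to the spindle.

```bash
cat > kt.py <<'E'
import sys
from h import *
import ik as K
from tgt import Rs,Ro
np.set_printoptions(precision=4,suppress=True)
Cw=np.array([.6552,.0170,.1249]);Rt=np.c_[-Rs[:,0],Rs[:,1],-Rs[:,2]]
s=sensors.sense();R=np.array(s['ee_rot']);t=np.array(s['tcp_pos']);print('now',(t-Cw)@Rs,np.array(s['wrist_force'])@Rs)
for a in sys.argv[1:]:
    T=Cw+Rs@np.array([float(v) for v in a.split(',')]);print(a,'d',R.T@(T-t),'rv',np.degrees(Ro.from_matrix(R.T@Rt).as_rotvec()),[(q[0].round(0).tolist(),bool(q[1])) for q in K.ik(T,Rt)])
E
python3 kt.py .02,.0003,.12 .02,.0003,.022; python3 smp.py
```

```text
now [ 0.0903 -0.0377  0.1804] [-0.3763  0.494   0.9464]
.02,.0003,.12 d [0.0307 0.0379 0.0875] rv [  0.0363 -30.0129  -0.0905] [([22.0, 7.0, -36.0, 38.0, -26.0, 124.0, -56.0], True)]
.02,.0003,.022 d [-0.0183  0.0379  0.1724] rv [  0.0363 -30.0129  -0.0905] [([9.0, 17.0, -43.0, 77.0, -10.0, 154.0, -26.0], True), ([-13.0, 18.0, -26.0, -185.0, 17.0, -127.0, 53.0], False)]
[ 1.290e+01  2.060e+01  1.290e+01 -1.000e-01 -8.230e+01 -1.133e+02] [ 0.6366 -0.018   0.3263] [-0.7  0.6  0.6]
```

```bash
sed -i 's/^s=sensors/d=np.radians(float(sys.argv.pop(1)));tz=np.array([-np.sin(d),0,-np.cos(d)]);tx=np.array([-np.cos(d),0,np.sin(d)]);Rt=Rs@np.c_[tx,np.cross(tz,tx),tz]\ns=sensors/' kt.py
for d in 10 13 16; do python3 kt.py $d .02,.0003,.11 .02,.0003,.023; done
```

```text
now [ 0.0903 -0.0377  0.1804] [-0.3763  0.494   0.9464]
.02,.0003,.11 d [0.0257 0.0379 0.0962] rv [  0.0437 -20.0129  -0.0865] [([22.0, 12.0, -22.0, 16.0, -41.0, 104.0, -76.0], True)]
.02,.0003,.023 d [-0.0178  0.0379  0.1715] rv [  0.0437 -20.0129  -0.0865] [([19.0, 20.0, -23.0, 19.0, -31.0, 105.0, -75.0], True)]
now [ 0.0903 -0.0377  0.1804] [-0.3763  0.494   0.9464]
.02,.0003,.11 d [0.0257 0.0379 0.0962] rv [  0.0459 -17.0129  -0.0852] [([21.0, 13.0, -18.0, 13.0, -45.0, 100.0, -80.0], True)]
.02,.0003,.023 d [-0.0178  0.0379  0.1715] rv [  0.0459 -17.0129  -0.0852] [([19.0, 21.0, -19.0, 14.0, -36.0, 100.0, -80.0], True)]
now [ 0.0903 -0.0377  0.1804] [-0.3763  0.494   0.9464]
.02,.0003,.11 d [0.0257 0.0379 0.0962] rv [  0.0481 -14.0129  -0.0838] [([21.0, 14.0, -14.0, 9.0, -50.0, 97.0, -83.0], True)]
.02,.0003,.023 d [-0.0178  0.0379  0.1715] rv [  0.0481 -14.0129  -0.0838] [([18.0, 22.0, -15.0, 10.0, -41.0, 96.0, -84.0], True)]
```

In the tool's units: 0.0962 m / 0.75 = 0.1283, 0.08 m / 0.75 = 0.1067, -20 degrees / 60 = -0.3333.

```bash
python3 -m handwheel '[[[1, 0.0107, 0.0133, 0.0267, 0, -0.0833, 0], [1, 0.0213, 0.0267, 0.0533, 0, -0.1667, 0], [1, 0.0293, 0.04, 0.08, 0, -0.25, 0], [1, 0.0343, 0.0505, 0.1067, 0, -0.3333, 0], [1, 0.0343, 0.0505, 0.1283, 0, -0.3333, 0], [1, 0.0343, 0.0505, 0.1283, 0, -0.3333, 0], [1, 0.0343, 0.0505, 0.1283, 0, -0.3333, 0]]]'|grep force; python3 kt.py 10 .02,.0003,.06 .02,.0003,.023
```

```text
wrist_force: [0.7, 0.4, 0.2]
gripper_force: 0.0
now [0.0216 0.0011 0.1107] [ 0.6451  0.5453 -0.1834]
.02,.0003,.06 d [-0.0071 -0.0009  0.0502] rv [ 0.0951  0.1187 -0.0692] [([20.0, 17.0, -22.0, 18.0, -35.0, 104.0, -76.0], True)]
.02,.0003,.023 d [-0.0135 -0.0009  0.0866] rv [ 0.0951  0.1187 -0.0692] [([19.0, 20.0, -23.0, 19.0, -31.0, 105.0, -75.0], True)]
```

In the tool's units: 0.0866 m / 0.75 = 0.1155, 0.083 m / 0.75 = 0.1107.

```bash
python3 -m handwheel '[[[1, -0.004, -0.0007, 0.0267, 0, 0, 0], [1, -0.008, -0.0012, 0.0533, 0, 0, 0], [1, -0.0113, -0.0012, 0.0773, 0, 0, 0], [1, -0.0147, -0.0012, 0.0973, 0, 0, 0], [1, -0.0169, -0.0012, 0.1107, 0, 0, 0], [1, -0.018, -0.0012, 0.1155, 0, 0, 0], [1, -0.018, -0.0012, 0.1155, 0, 0, 0], [0, -0.018, -0.0012, 0.1155, 0, 0, 0]]]'|grep force; python3 kt.py 10; python3 -m handwheel '[[[0, 0, 0, 0, 0, 0, 0], [0, 0, 0, 0, 0, 0, 0], [0, 0, 0, 0, 0, 0, 0], [0, 0, 0, 0, 0, 0, 0], [0, 0, 0, 0, 0, 0, 0], [0, 0, 0, 0, 0, 0, 0], [0, 0, 0, 0, 0, 0, 0], [0, 0, 0, 0, 0, 0, 0]]]';python3 -m handwheel '[[[0, 0, 0, 0, 0, 0, 0], [0, 0, 0, 0, 0, 0, 0], [0, 0, 0, 0, 0, 0, 0], [0, 0, 0, 0, 0, 0, 0]]]'; python3 kt.py 10 .02,.0003,.03 .02,.0003,.07; python3 -c "
from tab import *
tab('scene','c6',Cs)"
```

```text
wrist_force: [-0.2, 0.4, -0.4]
gripper_force: 0.0
now [0.019  0.0008 0.0227] [-0.4665  0.3466 -0.1998]
time_s: 33.3
tcp_pos: [0.66, 0.0167, 0.1532]
ee_rot: [[-0.924, 0.18, 0.336], [0.17, 0.984, -0.06], [-0.342, 0.001, -0.94]]
wrist_force: [0.1, 0.7, -0.6]
gripper_width: 0.263
gripper_force: 0.0
time_s: 33.7
tcp_pos: [0.66, 0.0167, 0.1532]
ee_rot: [[-0.924, 0.18, 0.336], [0.17, 0.984, -0.06], [-0.342, 0.001, -0.94]]
wrist_force: [0.0, -0.2, 1.0]
gripper_width: 0.114
gripper_force: 30.0
now [0.0182 0.0006 0.0221] [ 0.5555 -0.1738  0.7975]
.02,.0003,.03 d [-0.0004 -0.0003 -0.0081] rv [ 0.0638 -0.012  -0.0246] [([19.0, 19.0, -23.0, 19.0, -32.0, 105.0, -75.0], True)]
.02,.0003,.07 d [ 0.0066 -0.0002 -0.0475] rv [ 0.0638 -0.012  -0.0246] [([21.0, 16.0, -22.0, 17.0, -36.0, 104.0, -76.0], True)]
c6 41 spindle med [0.0239 0.0018 0.0321] 5% [ 0.0172 -0.0047  0.0211] 95% [0.0291 0.007  0.0424] world med [0.6649 0.0137 0.1653]
```

The grip opening is 9.9 mm, which matches the tab. Now I'll lift along the spindle.

In the tool's units: -0.0886 m / 0.75 = -0.1181, -0.04 m / 0.75 = -0.0533.

```bash
python3 -m handwheel '[[[0, 0.0019, 0, -0.0107, 0, 0, 0], [0, 0.0037, 0, -0.0213, 0, 0, 0], [0, 0.0056, 0, -0.032, 0, 0, 0], [0, 0.0075, 0, -0.0427, 0, 0, 0], [0, 0.0093, 0, -0.0533, 0, 0, 0], [0, 0.014, 0, -0.08, 0, 0, 0], [0, 0.0208, 0, -0.1181, 0, 0, 0], [0, 0.0208, 0, -0.1181, 0, 0, 0]]]'; python3 smp.py; python3 - <<'E'
from h import *
import ik as K
from tgt import Ro
np.set_printoptions(precision=4,suppress=True)
s=sensors.sense();R=np.array(s['ee_rot']);t=np.array(s['tcp_pos'])
Y=Ro.from_euler('z',30,degrees=True)
# target: tool rotated +30 about tool y from now (clip level), clip origin over dish centre
a=R@Ro.from_euler('y',30,degrees=True).as_matrix()
D=np.array([.450,.295,0]); w=-a[:,0]*[1,1,0];w/=np.linalg.norm(w)
# clip origin lies ~21 mm behind tab along -w ; TCP is near clip (20,0,8)
for z in(.22,.06,.02):
    T=D+w*.018;T[2]=z
    print(z,'T',T,'d',R.T@(T-t),[(q[0].round(0).tolist(),bool(q[1])) for q in K.ik(T,a)])
cap('scene','c7')
E
```

```text
time_s: 34.55
tcp_pos: [0.6164, 0.0255, 0.2359]
ee_rot: [[-0.922, 0.179, 0.343], [0.169, 0.984, -0.058], [-0.348, 0.005, -0.937]]
wrist_force: [1.0, 1.0, 0.0]
gripper_width: 0.113
gripper_force: 30.0
[  22.2   11.3  -21.6   16.3  -40.8 -133.5] [0.6164 0.0255 0.2359] [1. 1. 0.]
0.22 T [0.4677 0.2918 0.22  ] d [ 0.1876  0.2353 -0.0516] [([44.0, 19.0, -2.0, -8.0, -74.0, 112.0, -68.0], True)]
0.06 T [0.4677 0.2918 0.06  ] d [0.2434 0.2346 0.0984] [([44.0, 28.0, -13.0, -10.0, -55.0, 109.0, -71.0], True)]
0.02 T [0.4677 0.2918 0.02  ] d [0.2573 0.2344 0.1359] [([44.0, 31.0, -14.0, -10.0, -50.0, 108.0, -72.0], True)]
```

In the tool's units: 0.2353 m / 0.75 = 0.3137, 0.1876 m / 0.75 = 0.2501, 30 degrees / 60 = 0.5.

```bash
python3 -m handwheel '[[[0, 0.0267, 0.0267, -0.04, 0, 0.05, 0], [0, 0.06, 0.0667, -0.0533, 0, 0.1, 0], [0, 0.0933, 0.1133, -0.0667, 0, 0.1667, 0], [0, 0.1333, 0.16, -0.0688, 0, 0.2333, 0], [0, 0.1733, 0.2133, -0.0688, 0, 0.3167, 0], [0, 0.2133, 0.2667, -0.0688, 0, 0.4, 0], [0, 0.2501, 0.3137, -0.0688, 0, 0.5, 0], [0, 0.2501, 0.3137, -0.0688, 0, 0.5, 0]]]'; python3 -m handwheel '[[[0, 0, 0, 0, 0, 0, 0], [0, 0, 0, 0, 0, 0, 0], [0, 0, 0, 0, 0, 0, 0]]]'|grep force;  python3 - <<'E'
from h import *
s=sensors.sense();R=np.array(s['ee_rot']);t=np.array(s['tcp_pos']);print(t,R.round(3).tolist(),[R.T@(np.array([.4677,.2918,z])-t) for z in(.03,.015)])
c=cap('scene','c8');W=world(c);hsv=cv2.cvtColor(c['pixels'],cv2.COLOR_RGB2HSV);H,S,V=[hsv[...,i].astype(int) for i in range(3)]
m=((H<6)|(H>174))&(S>140)&(V>70)&(np.linalg.norm(W-t,axis=2)<.06);print('red near tcp',m.sum(),W[m].mean(0) if m.any() else 0)
E
```

```text
time_s: 35.4
tcp_pos: [0.4665, 0.2947, 0.2123]
ee_rot: [[-0.968, 0.178, -0.177], [0.175, 0.984, 0.031], [0.179, -0.001, -0.984]]
wrist_force: [0.1, -1.2, 0.1]
gripper_width: 0.111
gripper_force: 30.0
wrist_force: [-0.2, 0.5, -0.4]
gripper_force: 30.0
[0.46740292 0.2900959  0.21607266] [[-0.969, 0.181, -0.17], [0.178, 0.983, 0.033], [0.173, 0.001, -0.985]] [array([-0.03221794,  0.00150414,  0.1832642 ]), array([-0.0348164 ,  0.00148596,  0.19803741])]
red near tcp 16 [0.47818316 0.2857816  0.22509341]
```

Clip still in hand. I'll lower it into the dish.

In the tool's units: 0.197 m / 0.75 = 0.2627, 0.194 m / 0.75 = 0.2587.

```bash
python3 -m handwheel '[[[0, -0.0107, 0.0013, 0.06, 0, 0, 0], [0, -0.0213, 0.0013, 0.12, 0, 0, 0], [0, -0.032, 0.002, 0.18, 0, 0, 0], [0, -0.0387, 0.002, 0.22, 0, 0, 0], [0, -0.0433, 0.002, 0.2467, 0, 0, 0], [0, -0.0453, 0.002, 0.2587, 0, 0, 0], [0, -0.0461, 0.002, 0.2627, 0, 0, 0], [0, -0.0461, 0.002, 0.2627, 0, 0, 0]]]'; python3 -m handwheel '[[[0, 0, 0, 0, 0, 0, 0], [0, 0, 0, 0, 0, 0, 0], [0.3, 0, 0, 0, 0, 0, 0], [0.3, 0, 0, 0, 0, 0, 0], [0.3, 0, 0, 0, 0, 0, 0], [0.35, 0, 0, 0, 0, 0, 0], [0.35, 0, 0, 0, 0, 0, 0], [0.35, 0, 0, 0, 0, 0, 0]]]'
```

```text
time_s: 36.55
tcp_pos: [0.4681, 0.293, 0.0165]
ee_rot: [[-0.969, 0.18, -0.17], [0.177, 0.984, 0.033], [0.173, 0.002, -0.985]]
wrist_force: [-0.9, -0.1, 0.9]
gripper_width: 0.115
gripper_force: 30.0
time_s: 37.35
tcp_pos: [0.4675, 0.2928, 0.0157]
ee_rot: [[-0.969, 0.18, -0.171], [0.177, 0.984, 0.032], [0.174, 0.001, -0.985]]
wrist_force: [0.5, -0.3, -0.3]
gripper_width: 0.345
gripper_force: 0.0
```

In the tool's units: -0.19 m / 0.75 = -0.2533, -0.15 m / 0.75 = -0.2.

```bash
python3 -m handwheel '[[[0.4, 0, 0, -0.0133, 0, 0, 0], [0.4, 0, 0, -0.04, 0, 0, 0], [0.4, 0, 0, -0.08, 0, 0, 0], [0.4, 0, 0, -0.1333, 0, 0, 0], [0.4, 0, 0, -0.2, 0, 0, 0], [0.4, 0, 0, -0.2533, 0, 0, 0], [0.4, 0.0267, 0, -0.2533, 0, 0, 0], [0.4, 0.0267, 0, -0.2533, 0, 0, 0]]]'|grep force; python3 -m handwheel '[[[0.4, 0, 0, 0, 0, 0, 0], [0.4, 0, 0, 0, 0, 0, 0], [0.4, 0, 0, 0, 0, 0, 0]]]'|grep force; python3 -c "
from h import *
c=cap('wrist','k9');d=cap('top','t9')
W=world(c);H=cv2.cvtColor(c['pixels'],cv2.COLOR_RGB2HSV).astype(int);m=((H[...,0]<6)|(H[...,0]>174))&(H[...,1]>140)&(H[...,2]>70)&(abs(W[...,0]-.45)<.09)&(abs(W[...,1]-.295)<.09)
print('red',m.sum(),W[m].mean(0),W[m].max(0))
cv2.imwrite('pics/end.png',np.hstack([cv2.resize(c['pixels'],(400,300)),cv2.resize(d['pixels'],(400,300))])[:,:,::-1])"
```

```text
wrist_force: [0.3, -0.1, 0.5]
gripper_force: 0.0
wrist_force: [-0.3, -0.5, -0.9]
gripper_force: 0.0
red 173 [0.46779468 0.29418741 0.0351183 ] [0.47737571 0.30073847 0.37955641]
```

View pics/end.png

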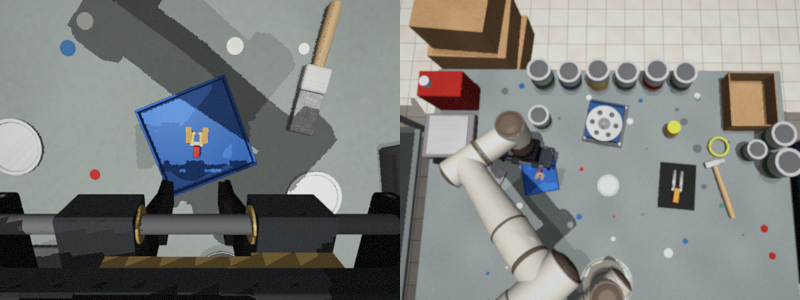

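The clip lies upright at the dish centre (left half, (196,140)). The wedge is on the mat at (677,185), and everything else is where it started. I'm handing the job in.

```bash
python3 -c "
from station import workorder
print(workorder.finish_job())"
```

```text
the job is handed in; nothing more can be done
None
```

The clip was freed with the wedge and is in the blue dish, and the wedge lies flat on the mat, but the run may be judged failed: at about 9.9 s, running joints 3 and 6 into their stops during a tilt produced one wrist-force reading of about 200 N, over the 120 N limit; the hand-in returned no verdict.

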